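# Dock the handset and hold the logger's sprung cover at its set mark

### The arm

A 6-joint arm with a two-finger parallel gripper is mounted at the origin on the work surface. World frame = base frame: x ahead of the robot, y to its left, z up, the work surface at z = 0. Lengths are in m, angles in rad, forces in N, time in s.
With the tool pointing down it reaches from about 0.25 to 0.775 m from the base axis. Payload 4 kg.
Tool frame: the origin (TCP) lies on the centre line of the jaws, within the pads' length; the fingertips stand 8 mm ahead of it and the grasp point (between the pads) lies 11 mm behind it; z points along the fingers, y is the direction in which the jaws open and shut (so a half turn about z gives the same grasp; the last joint's range is limited). The gripper opens to 94 mm and grips with 3 to 60 N. Pads are 16 mm wide; open, the fingers measure 119 mm over their backs; the gripper's body (75 mm by 177 mm) begins 78 mm behind the grasp point.
Start: joints at [-1.238, 0.087, 1.371, -0, 1.684, -0.103], TCP at [0.232, -0.499, 0.214] pointing down, gripper open.
Joint ranges: [-3.1, 3.1], [-0.76, 2.03], [0.27, 2.55], [-1.08, 4.22], [0.17, 2.65], [-2.57, 2.57]. Speed limits (rad/s): [2.79, 2.79, 3.14, 3.14, 3.14, 3.14].

### API

Orientations are given as [roll, pitch, yaw] about the fixed x, y, z axes, in that order (R = Rz(yaw) Ry(pitch) Rx(roll)).
In Python, from bench import robot, cams, close_job gives the robot as it stands.
- The arm moves only by the tool arm_command, never from a script. Its argument "plan" is one flat list of numbers, 7 for each row, row after row: the shift along the tool's x, y, z in cm, then the turn, a rotation vector about the tool's x, y, z in degrees, then the closure, from 0 (fully open) to 1 (shut). A call has 1 to 8 rows; each row shifts and turns the commanded pose from where the row before left it, along the tool's axes as they then stand; what a row does not reach is not made up. A row lasts 1/8 s, in which the tool goes at most 62.5 mm and 10.7 degrees, less where a joint would pass 70% of its speed; a pose out of reach is approached as far as the arm can. A call with a gripper value outside its range is refused whole. The fingers move at their own pace and stop on an object; the grip force is fixed at half the most. Time passes only in rows, so rows that do not move let the fingers close. It gives the time, the measured TCP pose, the force and the opening at its end, in the units of the state.
- robot.get_obs(): the state, without advancing time (a new reading comes with each control period).
- cams.snapshot(name): name is "scene" or "top" or "wrist"; returns a dict with "pixels" (400x640x3 uint8, red, green, blue), "fov_y" (degrees; the focal length in pixels is half the picture's height over the tangent of half this angle, whatever the lens; pixels are square), "cx", "cy" (the principal point, pixels), "camera_from_world" (4x4, takes a point from world to camera coordinates); the wrist camera has in their place "tool_from_camera" (4x4, takes a point from camera to tool coordinates, whose origin is the TCP and whose axes are the flange's). Camera axes: x right, y up, looking along -z (the intrinsics and any distortion apply to the point x, -y, -z); pixel columns grow to the right and rows downward; lengths in m; the calibration is good to about 2 mm. A picture is of the moment at which its call begins: read the wrist's pose just before it. There is no depth.
- close_job(): hands the job in, once; it reports no verdict.
The state is a dict: "time": time; "joint_positions": joint angles; "qvel": joint speeds; "joint_torque": joint torques, N m; "tool_pos": TCP position; "ee_rot": TCP orientation; "wrist_force": force on the tool from outside, world axes, zero at the start; "wrist_torque": the same for the moment, N m; "width": finger opening in m.
Only numpy, scipy, OpenCV 4.12 (cv2) and the standard library are available. Lean on these libraries where they do the work, as an engineer would, in place of code of your own. Each camera call takes 0.05 s, during which the arm holds its last target.

### The job

Get the data logger ready for a look inside: first dock its handset flat in the charging cradle, fully down, keys up and with the stub aerial through the slot in the cradle's end wall, and let go of it. Then take the logger's sprung cover by its bar handle, raise it until the pin on its side is level with the black clip on the arc, and finish holding it still there: the spring would shut it, so do not let go at the end. Do not shift the clip, and leave the jar, carton, tape and screwdriver where they are.

Things in the scene. Friction and masses are not known exactly. Their poses are not given: they have to be found in the camera images.
- handset: loose grey handset lying on its back on the bench, 120 (x) by 48 (y) by 34 mm high, 0.15 to 0.31 kg, black keys and a screen on top. Origin: centre of its underside; x along its length towards the aerial, z up. A black stub aerial, 12 mm thick and 30 mm long, sticks out of its +x end with its axis 16 mm above the underside.
- handset_tip (a point): the free end of the handset's stub aerial, 88 mm in +x from the handset's origin and 16 mm above its underside.
- cradle: black charging cradle fixed to the bench, 146 (x) by 74 (y) mm. Origin: centre of its underside, z up. Floor 8 mm above the bench; pocket 126 (x) by 54 (y) mm, walls up to 28 mm. Its +x end wall has a 22 mm slot for the aerial, the -x end wall is whole; the middle 78 mm of both long sides is open for fingers. Docked, the handset's origin is over the cradle's, x along x. Left or right of logger.
- logger: grey data logger housing fixed to the bench, an open-topped box 200 (x) by 180 (y) by 108 mm high; its front, with the cover's handle, is its -x side. Origin: centre of its underside; z up. On its +y side stands an aluminium arc plate of radius 180 mm (169 to 191) about the hinge line, y = 98 to 104 mm, reaching up to 285 mm above the bench.
- cover: the logger's sprung cover, a grey plate 195 by 180 by 10 mm, 0.35 kg. Origin: middle of the hinge line (its y axis), at the logger's far top edge, 114 mm above the bench; x points from handle to hinge. Shut, its axes match the logger's; it opens by a positive turn about +y (handle up), up to 1.1 rad. Spring and weight shut it: lifting at the handle takes about 4 N when shut, 6 to 9 N at the mark.
- cover_hinge (a point): middle of the hinge line (same as the cover's origin).
- cover_handle (a point): middle of the cover's bar handle: a round steel bar 14 mm thick, 110 mm long, parallel to y, 240 mm from the hinge line; shut, 114 mm above the bench and 45 mm in front of the housing. Two 10 mm rods 50 mm to either side join it to the cover; free air below. It can be pinched from above, one finger in front and one behind, and turns between the fingers as the cover swings.
- cover_pin (a point): point on the axis of the steel pin (6 mm thick) that sticks out of the cover's +y side edge, 160 mm from the hinge line and 112 mm in +y from the cover's middle. It swings up with the cover, just inside the arc.
- clip_mark (a point): where cover_pin must come: the tip of the rib on the black clip (36 by 14 by 10 mm) that sits on the arc, 160 mm from the hinge line in the pin's plane. The clip is set at a different place each time, 0.40 to 0.75 rad above the shut cover; it stays put by friction and must not be shifted.
- jar: bystander: glass jar with a steel cap, 60 mm across, 85 mm high; origin at the centre of its underside.
- carton: bystander: cardboard carton 100 by 130 by 60 mm high; origin at the centre of its underside.
- tape: bystander: black roll of tape lying flat, 90 mm across, 22 mm high; origin at the centre of its underside.
- screwdriver: bystander: screwdriver lying on the bench, about 200 mm long, handle to its -x.
Things that resemble listed ones, but are neither listed nor needed, are in the scene too. Several things look just like the handset: the one meant starts nearest to the robot's base. Leave any pink look-alike of the cradle alone.

How it is judged:
On the way, in this order (a step that is already met when the one before it is completed fails the run):
1. the handset is docked in the cradle, aerial through the slot, and let go (x of handset in the frame of cradle between -0.006 and 0.006 m and y of handset in the frame of cradle between -0.006 and 0.006 m and z of handset in the frame of cradle between 0.004 and 0.0115 m and x of handset_tip in the frame of cradle above 0.07 m and angle between handset's own z axis and vertical below 0.06 rad and linear speed of handset below 0.02 m/s and contact force between the fingers and handset below 0.1 N), for 0.2 s.
2. the cover is held by the fingers with its pin level with the clip (distance between cover_pin and clip_mark below 0.01 m and angular speed of cover below 0.1 rad/s and contact force between the fingers and cover above 1.5 N), for 0.3 s.
At the end, for the whole second after the job is handed in: Handset in the cradle pocket: within 6 mm of centre, on the floor, level within 0.06 rad, aerial at the slot, still, let go. Cover pin within 10 mm of the clip mark, cover still (under 0.1 rad/s), held by the fingers with over 1.5 N; handset and bystanders do not touch it (all of step 1 and all of step 2 and contact force between each of handset, jar, carton, tape, screwdriver and cover below 0.1 N); the arm keeps its last pose, push and grip.
It fails at once if the jar is pushed more than 20 mm from its place (distance of jar from where it was at the start of the episode above 0.02 m).
It fails at once if the carton is pushed more than 20 mm from its place (distance of carton from where it was at the start of the episode above 0.02 m).
It fails at once if the roll of tape is pushed more than 20 mm from its place (distance of tape from where it was at the start of the episode above 0.02 m).
It fails at once if the screwdriver is pushed more than 20 mm from its place (distance of screwdriver from where it was at the start of the episode above 0.02 m).
It fails at once if the set clip is shifted along its arc by more than 5 mm (distance of clip_mark from where it was at the start of the episode above 0.005 m).
It also fails if it takes over 70 s, if anything falls off the work surface, if the arm or the gripper's body presses on something with over 40 N, if the wrist force passes 120 N, or if a joint passes its speed limit or range.

## Working session

There is one attempt and no reset: what is moved stays moved. The work goes in short steps, Python scripts to look and compute and a tool call to move; the robot and the scene stay as the last step left them, time stands still between calls to the robot, and variables do not carry over. Pictures are saved under pics/ and viewed, and the job is handed in when it is done.

Besides the shell and the picture viewer there is one more tool, called after ">>>" as name(argument=value, ...) on one line, values as JSON. arm_command: Moves the arm, as the interface text tells. Its arguments: {"type":"object","properties":{"plan":{"type":"array","items":{"type":"number"}}},"required":["plan"]}

```bash
ls; mkdir -p pics
cat > h.py <<'E'
import numpy as np, cv2
from bench import robot, cams
def snap(n,f=None):
    s=cams.snapshot(n)
    if f: cv2.imwrite('pics/'+f,s['pixels'][:,:,::-1])
    return s
E
python3 - <<'E'
from h import *
print(robot.get_obs())
for n in ['scene','top','wrist']:
    s=snap(n,n+'0.png'); print(n,{k:v for k,v in s.items() if k!='pixels'})
E
```

```text
pics
{'time': 0.0, 'joint_positions': array([-1.23813480e+00,  8.79419018e-02,  1.37223185e+00, -1.81680785e-05,
        1.68358997e+00, -1.03112451e-01]), 'qvel': array([-0.00018271,  0.00027827,  0.00027663, -0.00108228, -0.00084782,
       -0.00158821]), 'joint_torque': array([-2.53974504e-04, -3.40187895e+01, -3.02429903e+01,  7.19114835e-02,
        3.30451818e-02, -1.67398503e-04]), 'tool_pos': array([ 0.23197343, -0.49810795,  0.21232268]), 'ee_rot': array([-3.13943126e+00, -2.05506029e-04,  4.35771735e-01]), 'wrist_force': array([-0.16372084,  0.15882098,  0.13534988]), 'wrist_torque': array([-0.02114188,  0.02070298, -0.00489637]), 'width': 0.09405627128164684}
scene {'fov_y': 52.90388209063653, 'cx': 308.29467541351755, 'cy': 200.3441587611938, 'camera_from_world': array([[ 0.65549533,  0.75519209,  0.00328371, -0.3735138 ],
       [-0.4153267 ,  0.35685894,  0.83675291,  0.08540756],
       [ 0.63073736, -0.54985143,  0.54757081, -1.6198444 ],
       [ 0.        ,  0.        ,  0.        ,  1.        ]])}
top {'fov_y': 55.9797915945877, 'cx': 321.6105923196314, 'cy': 194.4871706272088, 'camera_from_world': array([[-0.01339012, -0.99988827, -0.00664512,  0.07401766],
       [ 0.98017309, -0.01443943,  0.19761636, -0.50488625],
       [-0.19769023, -0.00386726,  0.98025691, -1.35777425],
       [ 0.        ,  0.        ,  0.        ,  1.        ]])}
wrist {'fov_y': 65.9638825593197, 'cx': 319.376005602146, 'cy': 197.14076100003697, 'tool_from_camera': array([[ 3.63472484e-05,  9.71647596e-01,  2.36433813e-01,
         6.89093156e-02],
       [ 9.99999720e-01, -2.11979654e-04,  7.17419733e-04,
         3.16207728e-04],
       [ 7.47198317e-04,  2.36433721e-01, -9.71647332e-01,
        -1.69224225e-01],
       [ 0.00000000e+00,  0.00000000e+00,  0.00000000e+00,
         1.00000000e+00]])}
```

View pics/scene0.png

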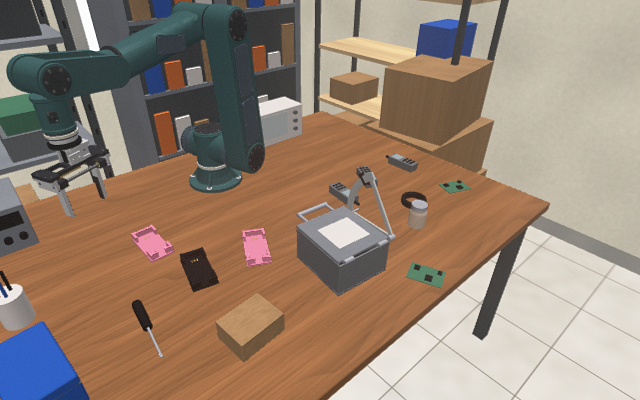

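View pics/top0.png

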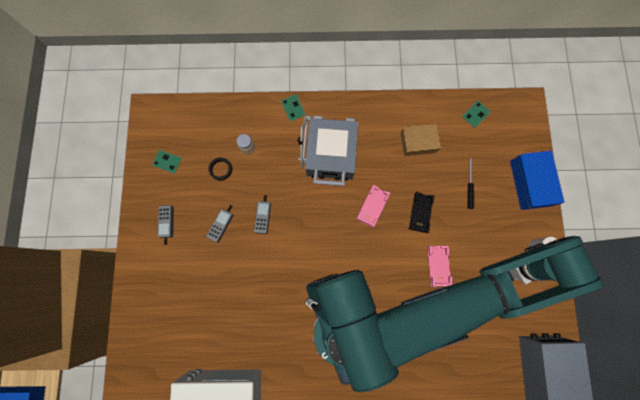

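View pics/wrist0.png

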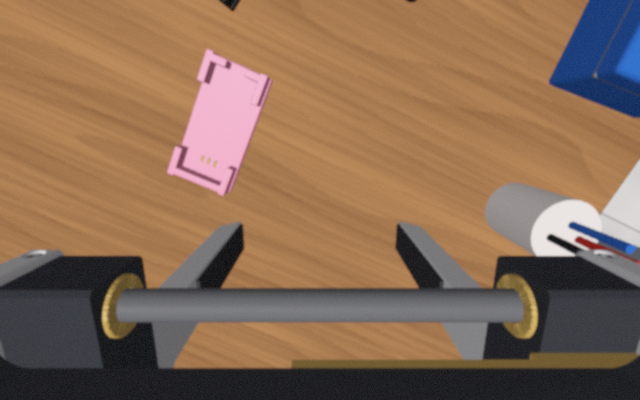

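Candidates in the top view: handsets at (165,222), (220,223) and (262,216), and the black cradle at (421,212). I'll measure these and enlarge them.

```bash
cat >> h.py <<'E'
from scipy.spatial.transform import Rotation as R
def cam(s,obs=None):
    f=200/np.tan(np.radians(s['fov_y']/2))
    if 'camera_from_world' in s: M=np.linalg.inv(s['camera_from_world'])
    else:
        T=np.eye(4);T[:3,:3]=R.from_euler('xyz',obs['ee_rot']).as_matrix();T[:3,3]=obs['tool_pos'];M=T@s['tool_from_camera']
    return f,s['cx'],s['cy'],M
def ray(c,uv):
    f,cx,cy,M=c;d=M[:3,:3]@np.array([(uv[0]-cx)/f,-(uv[1]-cy)/f,-1]);return M[:3,3],d
def onz(c,uv,z):
    o,d=ray(c,uv);return o+d*(z-o[2])/d[2]
def ony(c,uv,y):
    o,d=ray(c,uv);return o+d*(y-o[1])/d[1]
def proj(c,p):
    f,cx,cy,M=c;q=np.linalg.inv(M)@np.r_[p,1];return np.array([cx+f*q[0]/-q[2],cy-f*q[1]/-q[2]])
def crop(s,x0,y0,x1,y1,k,fn):
    cv2.imwrite('pics/'+fn,cv2.resize(s['pixels'][y0:y1,x0:x1,::-1],None,fx=k,fy=k,interpolation=cv2.INTER_CUBIC))
E
python3 - <<'E'
from h import *
s=snap('top');c=cam(s)
for n,p,z in [('h1',(165,222),.034),('h2',(220,223),.034),('h3',(262,216),.034),('cradle',(421,212),.02),('pink',(440,265),.02),('pink2',(374,206),.02),('logger',(331,148),.114),('jar',(245,143),.085),('carton',(421,139),.06),('tape',(220,168),.02),('sd',(471,195),.015),('base',(321,330),0)]:
    q=onz(c,p,z);print(n,q.round(3),np.hypot(*q[:2]).round(3))
print(proj(c,[0,0,0]))
crop(s,140,180,300,260,5,'hs.png');crop(s,290,100,450,240,5,'lg.png')
t=snap('scene');crop(t,280,150,440,300,5,'sc.png')
E
```

```text
h1 [0.413 0.655 0.034] 0.774
h2 [0.406 0.448 0.034] 0.605
h3 [0.43  0.292 0.034] 0.52
cradle [ 0.439 -0.308  0.02 ] 0.536
pink [ 0.241 -0.365  0.02 ] 0.437
pink2 [ 0.465 -0.131  0.02 ] 0.483
logger [0.666 0.03  0.114] 0.667
jar [0.701 0.352 0.085] 0.784
carton [ 0.715 -0.316  0.06 ] 0.782
tape [0.623 0.461 0.02 ] 0.775
sd [ 0.503 -0.505  0.015] 0.712
base [0.016 0.076 0.   ] 0.078
[342.12449115 334.41573977]
```

View pics/hs.png

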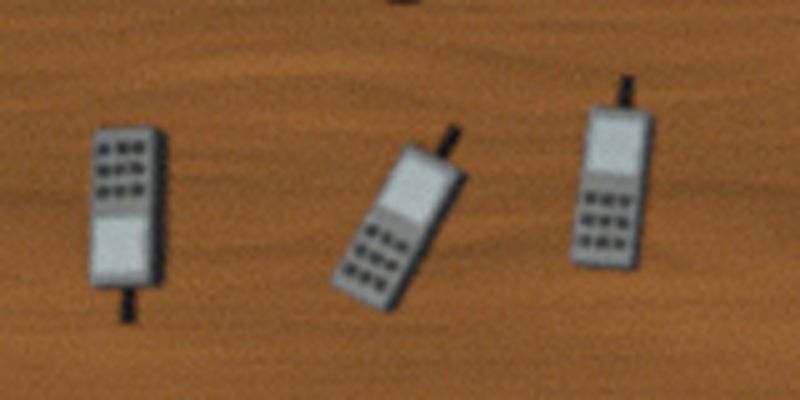

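View pics/lg.png

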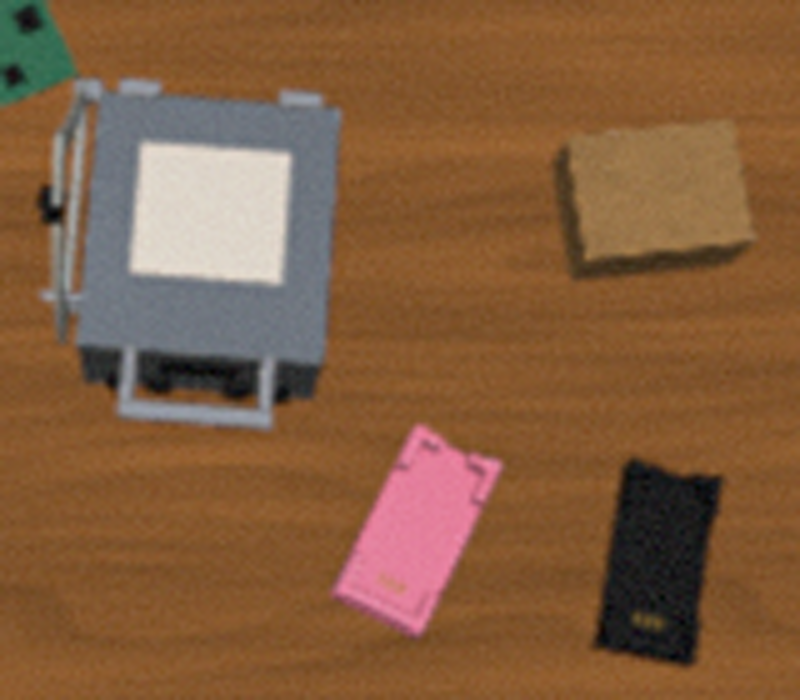

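View pics/sc.png

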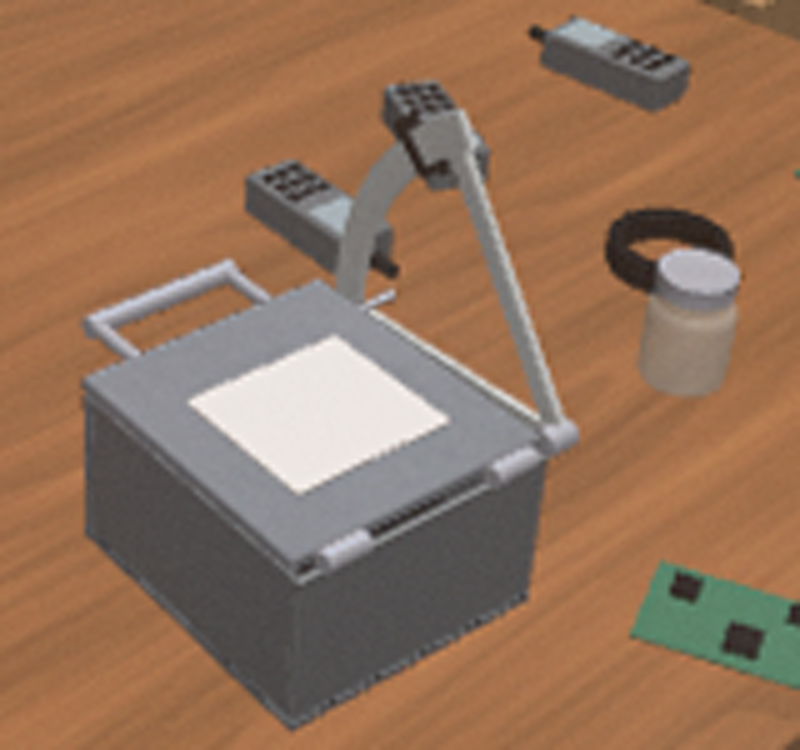

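The wanted handset is at (262,216). It is 0.52 m from the base; the others are 0.605 m and 0.774 m away. Its aerial points to world +x in the crop. The black cradle is at (421,212), with its slot at the far (+x) end and gold contacts at the near end. Next step is a move helper, then a close look at the cradle on the way.

```bash
cat >> h.py <<'E'
def plan(p0,e0,p1,e1,n,g,dec=1):
    """rows (cm,deg,tool axes) from pose0 to pose1 in n rows; prints rounded and end pose"""
    Ra=R.from_euler('xyz',e0);Rb=R.from_euler('xyz',e1);p=np.array(p0,float);p1=np.array(p1,float)
    Rc=Ra;out=[]
    for i in range(n):
        d=Rc.inv().apply((p1-p)/(n-i))*100
        w=np.degrees((Rc.inv()*Rb).as_rotvec())/(n-i)
        d=d.round(dec);w=w.round(1);out+=[*d,*w,g]
        p=p+Rc.apply(d/100);Rc=Rc*R.from_rotvec(np.radians(w))
    print([float(round(x,3))+0 for x in out]);print('end',p.round(4),Rc.as_euler('xyz').round(4))
E
python3 - <<'E'
from h import *
o=robot.get_obs()
plan([.232,-.499,.214],[np.pi,0,.4358],[.42,-.308,.25],[np.pi,0,-.12],6,0)
E
```

```text
[4.2, -1.6, -0.6, 0.0, 0.0, 5.3, 0.0, 4.0, -1.9, -0.6, 0.0, 0.0, 5.3, 0.0, 3.8, -2.3, -0.6, 0.0, 0.0, 5.3, 0.0, 3.6, -2.7, -0.6, 0.0, 0.0, 5.3, 0.0, 3.4, -3.0, -0.6, 0.0, 0.0, 5.3, 0.0, 3.0, -3.2, -0.6, 0.0, 0.0, 5.3, 0.0]
end [ 0.4198 -0.308   0.25  ] [ 3.1416  0.     -0.1192]
```

>>> arm_command(plan=[4.2,-1.6,-0.6,0,0,5.3,0,4.0,-1.9,-0.6,0,0,5.3,0,3.8,-2.3,-0.6,0,0,5.3,0,3.6,-2.7,-0.6,0,0,5.3,0,3.4,-3.0,-0.6,0,0,5.3,0,3.0,-3.2,-0.6,0,0,5.3,0,0,0,0,0,0,0,0,0,0,0,0,0,0,0])

```text
time: 1.25
tool_pos: [0.4196, -0.3078, 0.2492]
ee_rot: [3.141, 0.001, -0.119]
wrist_force: [-1.2, 0.3, 0.3]
width: 0.0939
```

Run:
```python
from h import *
o=robot.get_obs();print(o['time'],o['tool_pos'],o['ee_rot'],o['qvel'].round(3))
s=snap('wrist','w1.png');c=cam(s,o)
t=snap('top','t1.png')
np.savez('w1.npz',tp=o['tool_pos'],er=o['ee_rot'])
```

```text
1.25 [ 0.41959295 -0.30783414  0.24918076] [ 3.14127015e+00  8.19796795e-04 -1.18545429e-01] [-0.022  0.001  0.005  0.002 -0.     0.005]
```

View pics/w1.png

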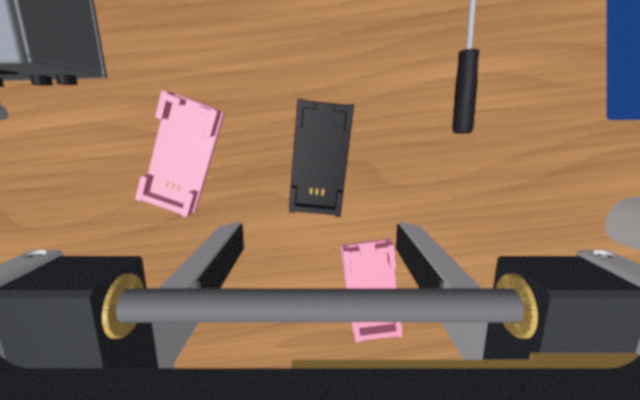

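The wrist view shows the black cradle at about (322,157) between the pink ones. Next is an enlarged crop and its mask.

Run:
```python
from h import *
im=cv2.imread('pics/w1.png');cv2.imwrite('pics/w1c.png',cv2.resize(im[85:230,260:390],None,fx=4,fy=4,interpolation=cv2.INTER_CUBIC))
d=np.load('w1.npz');o=dict(tool_pos=d['tp'],ee_rot=d['er'])
s=snap('wrist');c=cam(s,o)
m=(im.max(2)<75).astype(np.uint8);m[:,:260]=0;m[:,390:]=0;m[235:]=0;m[:80]=0
m=cv2.morphologyEx(m,cv2.MORPH_CLOSE,np.ones((7,7)))
k=max(cv2.findContours(m,0,2)[0],key=cv2.contourArea)
b=cv2.boxPoints(cv2.minAreaRect(k));print(b,cv2.contourArea(k))
for z in (0,.028):
    P=np.array([onz(c,p,z) for p in b]);print(z,P.mean(0),[np.linalg.norm(P[i]-P[i-1]).round(4) for i in range(4)],[np.degrees(np.arctan2(*(P[i]-P[i-1])[1::-1])).round(2) for i in range(4)])
print('cam',c[3][:3,3])
```

```text
[[287.05255 209.54454]
 [299.79706  99.09197]
 [352.2146  105.14015]
 [339.4701  215.59271]] 5443.0
0 [ 0.43858069 -0.30990395  0.        ] [np.float64(0.0747), np.float64(0.1503), np.float64(0.0686), np.float64(0.151)] [np.float64(76.35), np.float64(-14.53), np.float64(-103.09), np.float64(167.79)]
0.028 [ 0.44190383 -0.31030007  0.028     ] [np.float64(0.0697), np.float64(0.1402), np.float64(0.064), np.float64(0.1409)] [np.float64(76.35), np.float64(-14.53), np.float64(-103.09), np.float64(167.79)]
cam [ 0.48823175 -0.31582236  0.41834854]
```

View pics/w1c.png

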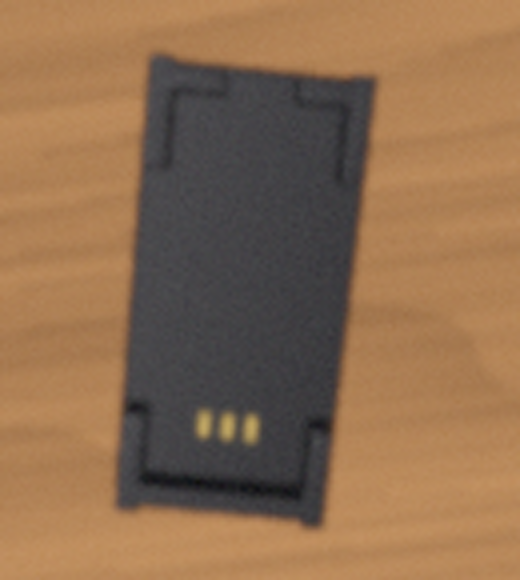

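Run:
```python
from h import *
d=np.load('w1.npz');o=dict(tool_pos=d['tp'],ee_rot=d['er'])
s=snap('wrist');c=cam(s,o)
def an(k,z):
    P=np.array([onz(c,((u+.5)/4-.5+260,(v+.5)/4-.5+85),z) for u,v in k]);tl,tr,br,bl=P
    ax=(tl+tr)/2-(bl+br)/2;ay=(tl+bl)/2-(tr+br)/2
    print(P.mean(0).round(4),'len',np.linalg.norm(tl-bl).round(4),np.linalg.norm(tr-br).round(4),'w',np.linalg.norm(tl-tr).round(4),np.linalg.norm(bl-br).round(4),'yaw',np.arctan2(ax[1],ax[0]).round(4),(np.arctan2(ay[1],ay[0])-np.pi/2).round(4))
an([(150,56),(377,78),(322,525),(118,507)],.028)
# pocket inner (top edges)
an([(172,92),(346,104),(302,487),(146,472)],.028)
an([(172,92),(346,104),(302,487),(146,472)],.018)
```

```text
[ 0.4415 -0.3108  0.028 ] len 0.1426 0.1425 w 0.0691 0.0676 yaw -0.2148 -0.2106
[ 0.4433 -0.311   0.028 ] len 0.12 0.1217 w 0.0531 0.0514 yaw -0.2097 -0.201
[ 0.4421 -0.3109  0.018 ] len 0.1231 0.1249 w 0.0545 0.0527 yaw -0.2097 -0.201
```

Run:
```python
from h import *
C=np.array([.4415,-.3108,.12]);y=-.21
plan([.4198,-.308,.25],[np.pi,0,-.1192],C-.055*np.array([np.cos(y),np.sin(y),0]),[np.pi,0,y],3,0)
```

```text
[-1.1, -0.2, 4.3, 0.0, 0.0, 1.7, 0.0, -1.1, -0.1, 4.4, 0.0, 0.0, 1.8, 0.0, -1.1, -0.1, 4.3, 0.0, 0.0, 1.7, 0.0]
end [ 0.3877 -0.2991  0.12  ] [ 3.1416  0.     -0.21  ]
```

>>> arm_command(plan=[-1.1,-0.2,4.3,0,0,1.7,0,-1.1,-0.1,4.4,0,0,1.8,0,-1.1,-0.1,4.3,0,0,1.7,0,0,0,0,0,0,0,0])

```text
time: 1.95
tool_pos: [0.3846, -0.2969, 0.1153]
ee_rot: [-3.137, 0.008, -0.211]
wrist_force: [0.3, 0.3, 0.1]
width: 0.0938
```

Run:
```python
from h import *
o=robot.get_obs();print(o['time'],o['tool_pos'],o['ee_rot'],abs(o['qvel']).max())
s=snap('wrist','w2.png')
np.savez('w2.npz',tp=o['tool_pos'],er=o['ee_rot'])
crop(s,200,0,440,260,2.2,'w2c.png')
```

```text
1.95 [ 0.38461101 -0.29688586  0.11527228] [-3.13656505  0.00823928 -0.21137783] 0.12956401726852385
```

View pics/w2c.png

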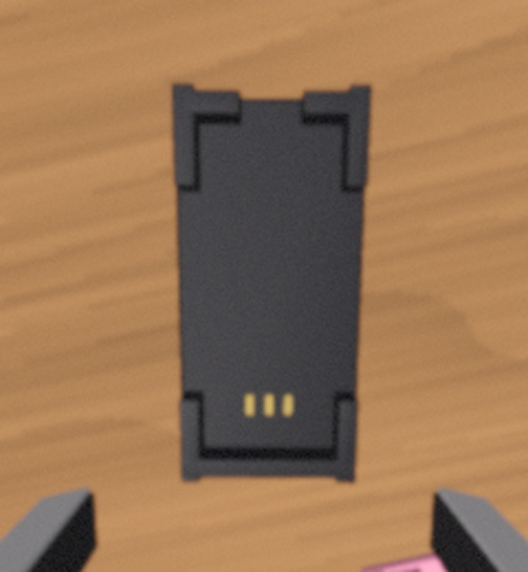

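The arm was still settling, so I'll add an idle row and retake.

>>> arm_command(plan=[0,0,0,0,0,0,0,0,0,0,0,0,0,0])

```text
time: 2.25
tool_pos: [0.3894, -0.3002, 0.1222]
ee_rot: [3.139, -0.004, -0.21]
wrist_force: [0.5, -0.2, -0.5]
width: 0.094
```

Run:
```python
from h import *
o=robot.get_obs();print(o['time'],o['tool_pos'],o['ee_rot'],abs(o['qvel']).max())
s=snap('wrist','w3.png')
np.savez('w3.npz',tp=o['tool_pos'],er=o['ee_rot'])
crop(s,250,20,400,240,2.7,'w3c.png')
```

```text
2.25 [ 0.38940126 -0.30016371  0.12217381] [ 3.13889362 -0.00432325 -0.20977737] 0.013146376190478412
```

View pics/w3c.png

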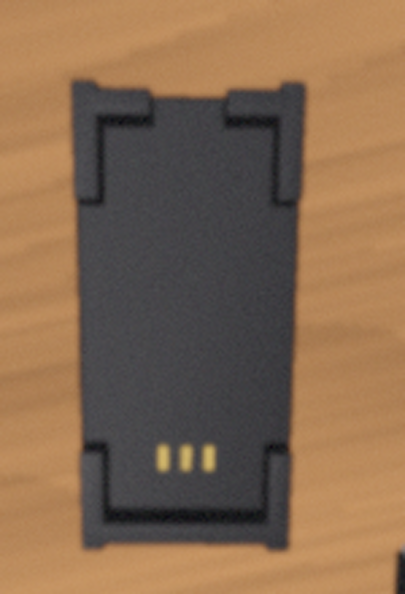

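Run:
```python
from h import *
d=np.load('w3.npz');o=dict(tool_pos=d['tp'],ee_rot=d['er'])
s=snap('wrist');c=cam(s,o)
def an(k,z):
    P=np.array([onz(c,((u+.5)/2.7-.5+250,(v+.5)/2.7-.5+20),z) for u,v in k]);tl,tr,br,bl=P
    ax=(tl+tr)/2-(bl+br)/2;ay=(tl+bl)/2-(tr+br)/2
    print(P.mean(0).round(4),'len',np.linalg.norm(tl-bl).round(4),np.linalg.norm(tr-br).round(4),'w',np.linalg.norm(tl-tr).round(4),np.linalg.norm(bl-br).round(4),'yaw',np.arctan2(ax[1],ax[0]).round(4),(np.arctan2(ay[1],ay[0])-np.pi/2).round(4))
an([(72,81),(305,83),(289,548),(83,548)],.028)
an([(99,118),(277,119),(267,512),(106,512)],.028)
```

```text
[ 0.4414 -0.3109  0.028 ] len 0.1432 0.1427 w 0.0681 0.0685 yaw -0.2155 -0.2138
[ 0.4426 -0.3111  0.028 ] len 0.1207 0.1205 w 0.0526 0.053 yaw -0.2139 -0.2125
```

Run:
```python
from h import *
e=[np.pi,0,-.21];f=[np.pi,0,-.1]
plan([.3877,-.2991,.12],e,[.385,-.0,.25],[np.pi,0,-.15],7,0)
plan([.385,0,.25],[np.pi,0,-.15],[.375,.297,.14],f,8,0)
```

```text
[-0.9, -4.2, -1.9, 0.0, 0.0, -0.5, 0.0, -0.9, -4.2, -1.9, 0.0, 0.0, -0.5, 0.0, -0.9, -4.2, -1.8, 0.0, 0.0, -0.5, 0.0, -0.8, -4.2, -1.9, 0.0, 0.0, -0.5, 0.0, -0.8, -4.2, -1.8, 0.0, 0.0, -0.5, 0.0, -0.7, -4.2, -1.9, 0.0, 0.0, -0.5, 0.0, -0.7, -4.2, -1.8, 0.0, 0.0, -0.4, 0.0]
end [0.3854 0.0004 0.25  ] [ 3.1416  0.     -0.1507]
[-0.7, -3.7, 1.4, 0.0, 0.0, -0.4, 0.0, -0.6, -3.6, 1.4, 0.0, 0.0, -0.4, 0.0, -0.6, -3.7, 1.4, 0.0, 0.0, -0.3, 0.0, -0.6, -3.7, 1.4, 0.0, 0.0, -0.4, 0.0, -0.6, -3.7, 1.3, 0.0, 0.0, -0.3, 0.0, -0.6, -3.6, 1.4, 0.0, 0.0, -0.4, 0.0, -0.5, -3.7, 1.3, 0.0, 0.0, -0.3, 0.0, -0.6, -3.6, 1.4, 0.0, 0.0, -0.4, 0.0]
end [0.3747 0.2967 0.14  ] [ 3.1416  0.     -0.0994]
```

>>> arm_command(plan=[-0.9,-4.2,-1.9,0,0,-0.5,0,-0.9,-4.2,-1.9,0,0,-0.5,0,-0.9,-4.2,-1.8,0,0,-0.5,0,-0.8,-4.2,-1.9,0,0,-0.5,0,-0.8,-4.2,-1.8,0,0,-0.5,0,-0.7,-4.2,-1.9,0,0,-0.5,0,-0.7,-4.2,-1.8,0,0,-0.4,0])

```text
time: 3.22
tool_pos: [0.3858, 0.0022, 0.2511]
ee_rot: [-3.142, -0.003, -0.15]
wrist_force: [0.4, 0.4, -0.1]
width: 0.0942
```

>>> arm_command(plan=[-0.7,-3.7,1.4,0,0,-0.4,0,-0.6,-3.6,1.4,0,0,-0.4,0,-0.6,-3.7,1.4,0,0,-0.3,0,-0.6,-3.7,1.4,0,0,-0.4,0,-0.6,-3.7,1.3,0,0,-0.3,0,-0.6,-3.6,1.4,0,0,-0.4,0,-0.5,-3.7,1.3,0,0,-0.3,0,-0.6,-3.6,1.4,0,0,-0.4,0])

```text
time: 4.22
tool_pos: [0.3758, 0.2992, 0.1399]
ee_rot: [-3.141, -0.002, -0.099]
wrist_force: [0.3, -0.2, 0.2]
width: 0.0941
```

>>> arm_command(plan=[0,0,0,0,0,0,0,0,0,0,0,0,0,0,0,0,0,0,0,0,0])

```text
time: 4.6
tool_pos: [0.3761, 0.2969, 0.1404]
ee_rot: [-3.141, -0.002, -0.101]
wrist_force: [0.2, -0.2, -0.2]
width: 0.0942
```

Run:
```python
from h import *
o=robot.get_obs();print(o['time'],o['tool_pos'],o['ee_rot'],abs(o['qvel']).max())
s=snap('wrist','w4.png')
np.savez('w4.npz',tp=o['tool_pos'],er=o['ee_rot'])
t=snap('top','t4.png')
crop(s,200,0,440,260,2.2,'w4c.png')
```

```text
4.6 [0.37610099 0.29691548 0.14041249] [-3.14090817e+00 -1.53370120e-03 -1.01257898e-01] 0.004111515397751355
```

View pics/w4c.png

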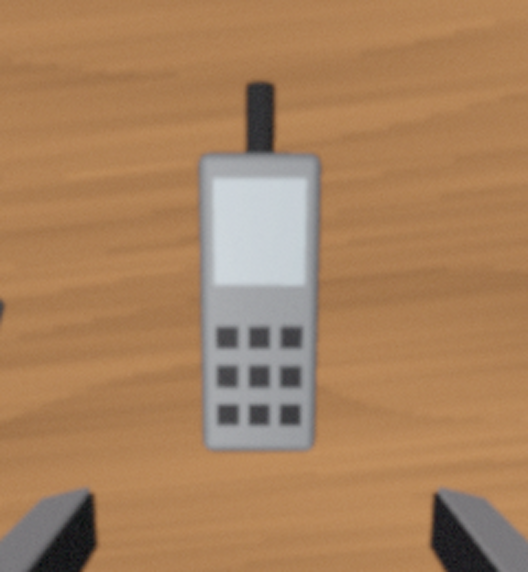

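View pics/w4.png

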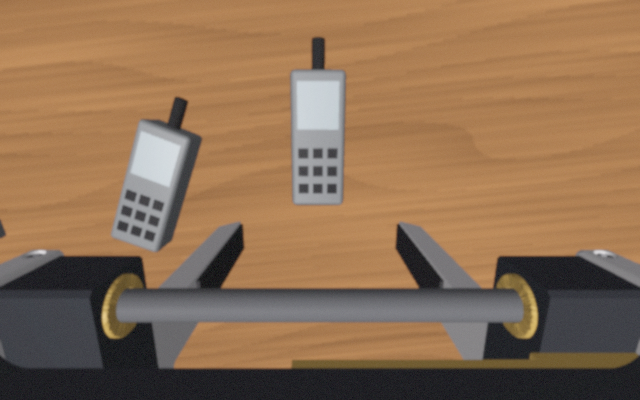

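The handset sits at (318,137), axis nearly upright in the wrist image, aerial up at (318,40); the look-alike at (155,185) is clear of the fingers.

```bash
cat >> h.py <<'E'
def quad(c,k,z,x0=0,y0=0,s=1):
    P=np.array([onz(c,((u+.5)/s-.5+x0,(v+.5)/s-.5+y0),z) for u,v in k]);tl,tr,br,bl=P
    ax=(tl+tr)/2-(bl+br)/2;ay=(tl+bl)/2-(tr+br)/2
    print(P.mean(0).round(4),'len',np.linalg.norm(tl-bl).round(4),np.linalg.norm(tr-br).round(4),'w',np.linalg.norm(tl-tr).round(4),np.linalg.norm(bl-br).round(4),'yaw',np.arctan2(ax[1],ax[0]).round(4),(np.arctan2(ay[1],ay[0])-np.pi/2).round(4))
    return P
E
python3 - <<'E'
from h import *
d=np.load('w4.npz');o=dict(tool_pos=d['tp'],ee_rot=d['er'])
s=snap('wrist');c=cam(s,o)
quad(c,[(200,153),(321,153),(313,450),(207,450)],.034,200,0,2.2)
quad(c,[(200,153),(321,153),(313,450),(207,450)],.028,200,0,2.2)
print('tip',onz(c,(260/2.2+200,83/2.2),.018))
t=cv2.imread('pics/t4.png');cv2.imwrite('pics/t4c.png',cv2.resize(t[180:245,235:290],None,fx=9,fy=9,interpolation=cv2.INTER_CUBIC))
E
```

```text
[0.4296 0.293  0.034 ] len 0.1169 0.1168 w 0.046 0.0446 yaw -0.104 -0.1012
[0.4292 0.2931 0.028 ] len 0.1194 0.1194 w 0.047 0.0456 yaw -0.104 -0.1012
tip [0.51557544 0.2841331  0.018     ]
```

View pics/t4.png

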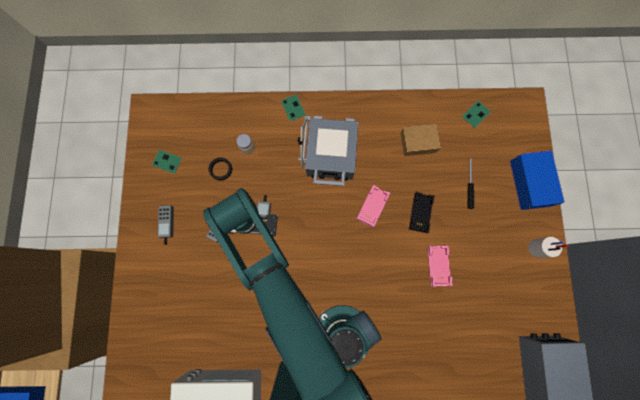

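Run:
```python
from h import *
plan([.3747,.2967,.14],[np.pi,0,-.0994],[.4293,.293,.08],[np.pi,0,-.103],4,0)
plan([.4293,.293,.08],[np.pi,0,-.103],[.4293,.293,.016],[np.pi,0,-.103],4,0)
```

```text
[1.4, 0.0, 1.5, 0.0, 0.0, 0.1, 0.0, 1.4, -0.1, 1.5, 0.0, 0.0, 0.0, 0.0, 1.3, 0.0, 1.5, 0.0, 0.0, 0.1, 0.0, 1.4, -0.1, 1.5, 0.0, 0.0, 0.0, 0.0]
end [0.4296 0.2931 0.08  ] [ 3.1416 -0.     -0.1029]
[0.0, 0.0, 1.6, 0.0, 0.0, 0.0, 0.0, 0.0, 0.0, 1.6, 0.0, 0.0, 0.0, 0.0, 0.0, 0.0, 1.6, 0.0, 0.0, 0.0, 0.0, 0.0, 0.0, 1.6, 0.0, 0.0, 0.0, 0.0]
end [0.4293 0.293  0.016 ] [ 3.1416  0.     -0.103 ]
```

>>> arm_command(plan=[1.4,0,1.5,0,0,0.1,0,1.4,-0.1,1.5,0,0,0,0,1.3,0,1.5,0,0,0.1,0,1.4,-0.1,1.5,0,0,0,0,0,0,2.2,0,0,0,0,0,0,2.0,0,0,0,0,0,0,1.4,0,0,0,0,0,0,0.8,0,0,0,0])

```text
time: 5.75
tool_pos: [0.4303, 0.2936, 0.0141]
ee_rot: [3.141, 0.001, -0.104]
wrist_force: [-0.6, 0.3, 0.0]
width: 0.0941
```

>>> arm_command(plan=[0,0,0,0,0,0,0,0,0,0,0,0,0,0.6,0,0,0,0,0,0,0.6,0,0,0,0,0,0,0.6,0,0,0,0,0,0,0.6,0,0,0,0,0,0,0.6])

```text
time: 6.5
tool_pos: [0.4304, 0.2938, 0.0155]
ee_rot: [3.141, -0.0, -0.103]
wrist_force: [-0.3, -0.3, 1.2]
width: 0.0478
```

Width is 47.8 mm, so the handset is gripped. Lifting, then carrying it to the cradle on the same high path.

>>> arm_command(plan=[0,0,-1.0,0,0,0,0.7,0,0,-2.0,0,0,0,0.7,0,0,-3.0,0,0,0,0.7,0,0,-3.5,0,0,0,0.7,0,0,-3.0,0,0,0,0.7,0,0,-1.5,0,0,0,0.7])

```text
time: 7.25
tool_pos: [0.4311, 0.2943, 0.1578]
ee_rot: [-3.14, -0.003, -0.104]
wrist_force: [-0.4, 0.8, -2.0]
width: 0.0481
```

Run:
```python
from h import *
o=robot.get_obs();print(o['time'],o['tool_pos'],o['ee_rot'],abs(o['qvel']).max(),o['wrist_force'],o['width'])
s=snap('wrist','w5.png')
e=[np.pi,0,-.103]
plan([.4293,.293,.156],e,[.37,.0,.26],[np.pi,0,-.16],7,0.7)
y=-.2135;C=np.array([.4414,-.311,.14])
plan([.37,0,.26],[np.pi,0,-.16],C-.0*np.array([np.cos(y),np.sin(y),0]),[np.pi,0,y],8,0.7)
```

```text
7.25 [0.43107575 0.29428449 0.15775539] [-3.13981994e+00 -2.68499686e-03 -1.03504917e-01] 0.23083088916568506 [-0.43451714  0.78544291 -2.02943599] 0.04812636552880838
[-0.4, 4.3, -1.5, 0.0, 0.0, 0.5, 0.7, -0.4, 4.2, -1.5, 0.0, 0.0, 0.5, 0.7, -0.3, 4.3, -1.5, 0.0, 0.0, 0.5, 0.7, -0.3, 4.3, -1.5, 0.0, 0.0, 0.4, 0.7, -0.3, 4.2, -1.5, 0.0, 0.0, 0.5, 0.7, -0.2, 4.3, -1.4, 0.0, 0.0, 0.4, 0.7, -0.2, 4.2, -1.5, 0.0, 0.0, 0.5, 0.7]
end [3.704e-01 1.000e-04 2.600e-01] [ 3.1416  0.     -0.1606]
[1.5, 3.7, 1.5, 0.0, 0.0, 0.4, 0.7, 1.5, 3.7, 1.5, 0.0, 0.0, 0.4, 0.7, 1.6, 3.7, 1.5, 0.0, 0.0, 0.4, 0.7, 1.6, 3.7, 1.5, 0.0, 0.0, 0.4, 0.7, 1.6, 3.6, 1.5, 0.0, 0.0, 0.4, 0.7, 1.6, 3.6, 1.5, 0.0, 0.0, 0.4, 0.7, 1.6, 3.6, 1.5, 0.0, 0.0, 0.3, 0.7, 1.7, 3.7, 1.5, 0.0, 0.0, 0.4, 0.7]
end [ 0.4412 -0.3113  0.14  ] [ 3.1416  0.     -0.2141]
```

View pics/w5.png

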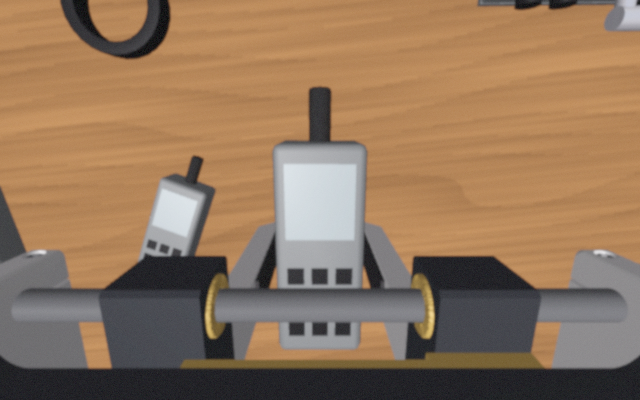

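The handset hangs level and square between the fingers (aerial at (320,110)). Carrying it over.

>>> arm_command(plan=[-0.4,4.3,-1.5,0,0,0.5,0.7,-0.4,4.2,-1.5,0,0,0.5,0.7,-0.3,4.3,-1.5,0,0,0.5,0.7,-0.3,4.3,-1.5,0,0,0.4,0.7,-0.3,4.2,-1.5,0,0,0.5,0.7,-0.2,4.3,-1.4,0,0,0.4,0.7,-0.2,4.2,-1.5,0,0,0.5,0.7])

```text
time: 8.18
tool_pos: [0.3703, -0.0001, 0.2586]
ee_rot: [3.141, 0.002, -0.161]
wrist_force: [1.3, 0.1, -1.4]
width: 0.0478
```

>>> arm_command(plan=[1.5,3.7,1.5,0,0,0.4,0.7,1.5,3.7,1.5,0,0,0.4,0.7,1.6,3.7,1.5,0,0,0.4,0.7,1.6,3.7,1.5,0,0,0.4,0.7,1.6,3.6,1.5,0,0,0.4,0.7,1.6,3.6,1.5,0,0,0.4,0.7,1.6,3.6,1.5,0,0,0.3,0.7,1.7,3.7,1.5,0,0,0.4,0.7])

```text
time: 9.18
tool_pos: [0.4417, -0.3111, 0.1374]
ee_rot: [-3.14, 0.002, -0.216]
wrist_force: [0.6, 0.6, -1.4]
width: 0.0476
```

>>> arm_command(plan=[0,0,0,0,0,0,0.7,0,0,0,0,0,0,0.7,0,0,0,0,0,0,0.7])

```text
time: 9.55
tool_pos: [0.4423, -0.3094, 0.14]
ee_rot: [3.142, -0.001, -0.214]
wrist_force: [0.3, 0.2, -1.7]
width: 0.0479
```

Run:
```python
from h import *
o=robot.get_obs();print(o['time'],o['tool_pos'],o['ee_rot'],abs(o['qvel']).max(),o['wrist_force'],o['width'])
np.savez('w6.npz',tp=o['tool_pos'],er=o['ee_rot'])
s=snap('wrist','w6.png');snap('scene','s6.png')
crop(s,220,50,420,250,3,'w6c.png')
```

```text
9.55 [ 0.44228687 -0.30944457  0.13997015] [ 3.14151126e+00 -5.86609627e-04 -2.14025790e-01] 0.006603641753429908 [ 0.34575068  0.16814382 -1.72805742] 0.047890740278745854
```

View pics/w6c.png

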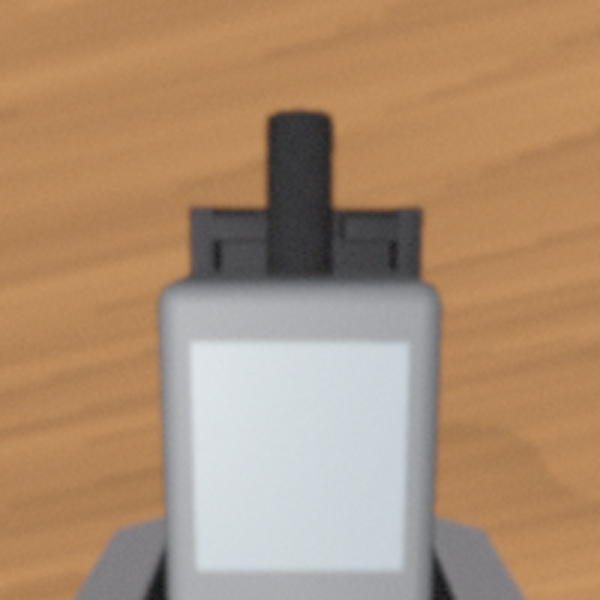

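View pics/s6.png

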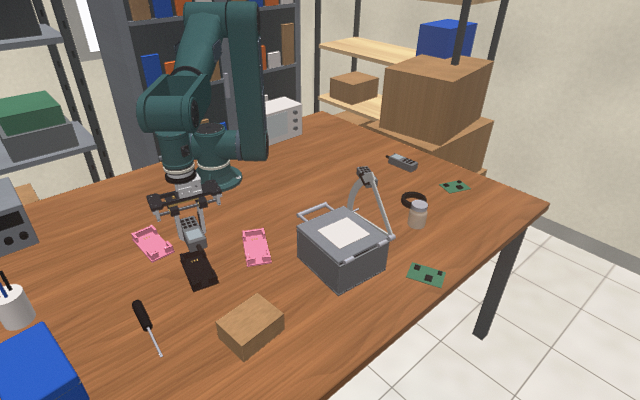

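Run:
```python
from h import *
d=np.load('w6.npz');o=dict(tool_pos=d['tp'],ee_rot=d['er'])
s=snap('wrist');c=cam(s,o)
y=-.2135;T=R.from_euler('z',y).as_matrix()
def pt(u,v,z):return onz(c,((u+.5)/3-.5+220,(v+.5)/3-.5+50),z)
C=np.array([.4414,-.311,0])
def loc(p):return (T.T@(p-C)).round(4)
print('cradle end corners',loc(pt(190,208,.028)),loc(pt(422,208,.028)),'expected .073,+-.037')
print('slot edges', loc(pt(343,225,.028)))
print('handset front corners',loc(pt(159,283,.158)),loc(pt(441,283,.158)),loc(pt(159,283,.155)),'exp .060,+-.024')
print('sides lower',loc(pt(167,540,.158)),loc(pt(434,540,.158)))
print('tip',loc(pt(300,112,.146)), 'exp .088'); print('tcp',loc(o['tool_pos']))
```

```text
cradle end corners [0.0722 0.0342 0.028 ] [ 0.0721 -0.0342  0.028 ] expected .073,+-.037
slot edges [ 0.0673 -0.011   0.028 ]
handset front corners [0.0591 0.0246 0.158 ] [ 0.0591 -0.021   0.158 ] [0.0589 0.025  0.155 ] exp .060,+-.024
sides lower [0.0153 0.0248 0.158 ] [ 0.0153 -0.0213  0.158 ]
tip [0.0865 0.0018 0.146 ] exp .088
tcp [0.0005 0.0017 0.14  ]
```

The cradle's end corners are symmetric at ±34.2 mm and the handset sits +1.8 mm off in y. Correcting that, then descending to just above the walls for a check.

>>> arm_command(plan=[0,0.18,1.5,0,0,0,0.7,0,0,2.5,0,0,0,0.7,0,0,2.5,0,0,0,0.7,0,0,1.7,0,0,0,0.7,0,0,0.8,0,0,0,0.7,0,0,0,0,0,0,0.7,0,0,0,0,0,0,0.7])

```text
time: 10.58
tool_pos: [0.4425, -0.3127, 0.0506]
ee_rot: [3.14, -0.002, -0.215]
wrist_force: [-0.3, 0.1, -2.5]
width: 0.0478
```

Run:
```python
from h import *
o=robot.get_obs();print(o['time'],o['tool_pos'],o['ee_rot'],abs(o['qvel']).max(),o['wrist_force'],o['width'])
np.savez('w7.npz',tp=o['tool_pos'],er=o['ee_rot'])
s=snap('wrist','w7.png');snap('scene','s7.png');t=snap('top','t7.png')
crop(s,220,50,420,250,3,'w7c.png')
```

```text
10.575 [ 0.44246638 -0.31274027  0.05055954] [ 3.14049378e+00 -1.93077669e-03 -2.15183231e-01] 0.004463116530424848 [-0.2633354   0.06141999 -2.54656998] 0.04778447566971579
```

View pics/w7c.png

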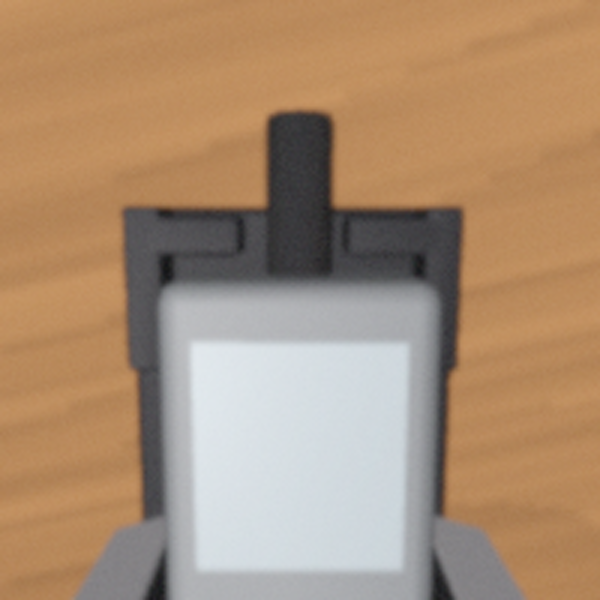

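Run:
```python
from h import *
d=np.load('w7.npz');o=dict(tool_pos=d['tp'],ee_rot=d['er'])
s=snap('wrist');c=cam(s,o)
y=-.2152;T=R.from_euler('z',y).as_matrix()
def pt(u,v,z):return onz(c,((u+.5)/3-.5+220,(v+.5)/3-.5+50),z)
C=np.array([*o['tool_pos'][:2],0]);z=o['tool_pos'][2]
def loc(p):return (T.T@(p-C)).round(4)
print('cradle end',loc(pt(124,208,.028)),loc(pt(462,208,.028)))
print('step', loc(pt(130,368,.028)),loc(pt(457,368,.028)),'exp .039')
print('slot',loc(pt(243,232,.028)),loc(pt(345,232,.028)))
print('handset front',loc(pt(159,283,z+.018)),loc(pt(441,283,z+.018)))
print('tip',loc(pt(300,112,z)))
```

```text
cradle end [0.0708 0.0355 0.028 ] [ 0.0708 -0.0325  0.028 ]
step [0.0383 0.0357 0.028 ] [ 0.0383 -0.0328  0.028 ] exp .039
slot [0.066  0.0116 0.028 ] [ 0.066 -0.009  0.028]
handset front [0.0585 0.0229 0.0686] [ 0.0585 -0.0226  0.0686]
tip [0.0866 0.0001 0.0506]
```

View pics/t7.png

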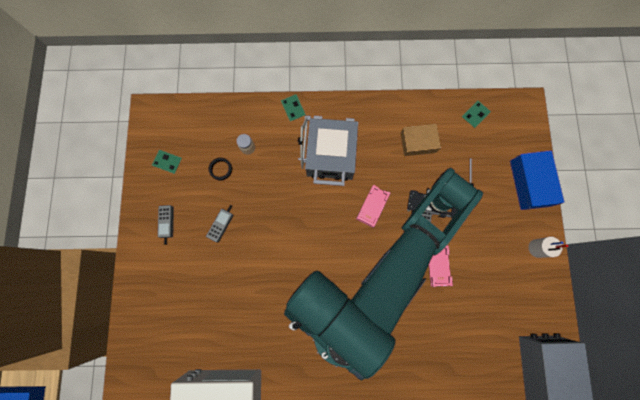

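Handset is 1.3 mm off in y (slot centre +1.3) and about 0.7 mm in x, so I'm correcting both and lowering it in.

>>> arm_command(plan=[-0.06,-0.13,0,0,0,0,0.7,0,0,0.5,0,0,0,0.7,0,0,0.6,0,0,0,0.7,0,0,0.6,0,0,0,0.7,0,0,0.5,0,0,0,0.7,0,0,0.3,0,0,0,0.7,0,0,0,0,0,0,0.7])

```text
time: 11.65
tool_pos: [0.4414, -0.3107, 0.0242]
ee_rot: [-3.141, 0.0, -0.215]
wrist_force: [-0.8, -0.1, -2.2]
width: 0.0478
```

Run:
```python
from h import *
o=robot.get_obs();print(o['time'],o['tool_pos'],o['ee_rot'],abs(o['qvel']).max(),o['wrist_force'],o['width'])
s=snap('wrist','w8.png')
crop(s,220,50,420,250,3,'w8c.png')
```

```text
11.65 [ 0.44136123 -0.31069084  0.02418326] [-3.14142748e+00  4.29683467e-04 -2.15288281e-01] 0.007089120030137273 [-0.75185094 -0.06181982 -2.20733784] 0.04776429468311596
```

View pics/w8c.png

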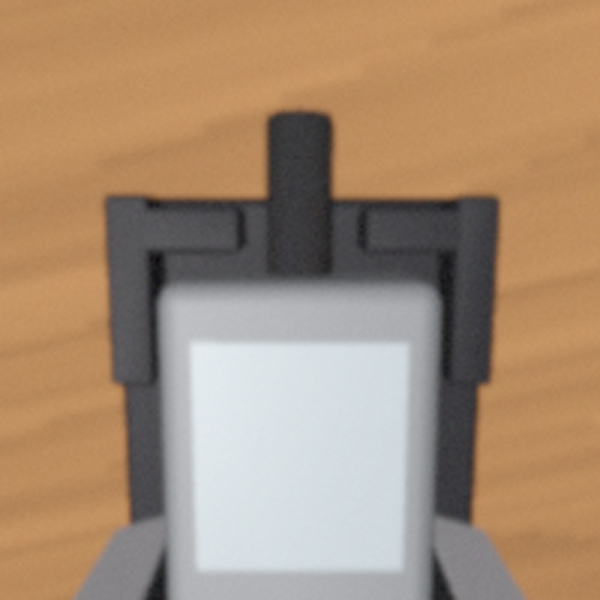

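Handset lies centred in the pocket, at (300) against the cradle's 302. Lowering the last bit.

>>> arm_command(plan=[0,0,0.08,0,0,0,0.7,0,0,0.06,0,0,0,0.7,0,0,0,0,0,0,0.7])

```text
time: 12.08
tool_pos: [0.4417, -0.3109, 0.0235]
ee_rot: [3.141, -0.001, -0.215]
wrist_force: [-0.5, -0.2, -0.1]
width: 0.0479
```

Load dropped from −2.2 N to −0.1 N, so it is on the floor. Releasing.

>>> arm_command(plan=[0,0,0,0,0,0,0.3,0,0,0,0,0,0,0.2,0,0,0,0,0,0,0.1,0,0,0,0,0,0,0,0,0,0,0,0,0,0,0,0,-1.0,0,0,0,0,0,0,-2.0,0,0,0,0,0,0,-3.0,0,0,0,0])

```text
time: 13.08
tool_pos: [0.441, -0.3103, 0.0834]
ee_rot: [-3.141, 0.002, -0.215]
wrist_force: [0.2, -0.9, 0.2]
width: 0.0937
```

>>> arm_command(plan=[-1.2,0,-3.0,0,0,0,0,-2,0,-2.0,0,0,0,0,-2,0,0,0,0,0,0,0,0,0,0,0,0,0,0,0,0,0,0,0,0])

```text
time: 13.7
tool_pos: [0.3911, -0.2998, 0.1332]
ee_rot: [3.141, -0.001, -0.215]
wrist_force: [0.2, -0.1, -0.1]
width: 0.0941
```

Run:
```python
from h import *
o=robot.get_obs();print(o['time'],o['tool_pos'],o['ee_rot'],abs(o['qvel']).max(),o['wrist_force'],o['width'])
np.savez('w9.npz',tp=o['tool_pos'],er=o['ee_rot'])
s=snap('wrist','w9.png');snap('scene','s9.png');snap('top','t9.png')
crop(s,220,20,420,240,2.7,'w9c.png')
```

```text
13.7 [ 0.39112308 -0.29975289  0.13324766] [ 3.14143884e+00 -6.68594839e-04 -2.15236259e-01] 0.013537499032093989 [ 0.16761063 -0.11864411 -0.11984476] 0.09405434917271546
```

View pics/w9c.png

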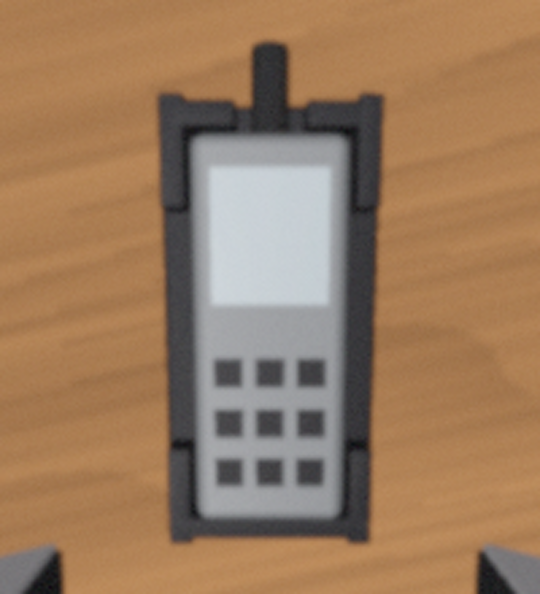

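Handset is docked with keys up and aerial through the slot at (270,85). Next the logger: rough measurement from the top and scene views.

Run:
```python
from h import *
for n in ('top','scene'):
    s=cams.snapshot(n);c=cam(s);print(n,c[3][:3,3].round(3))
t=cv2.imread('pics/t9.png');cv2.imwrite('pics/t9c.png',cv2.resize(t[105:195,285:365],None,fx=6.6,fy=6.6,interpolation=cv2.INTER_CUBIC))
t=cv2.imread('pics/s9.png');cv2.imwrite('pics/s9c.png',cv2.resize(t[155:255,290:400],None,fx=6,fy=6,interpolation=cv2.INTER_CUBIC))
```

```text
top [0.227 0.061 1.431]
scene [ 1.302 -0.639  0.817]
```

View pics/t9c.png

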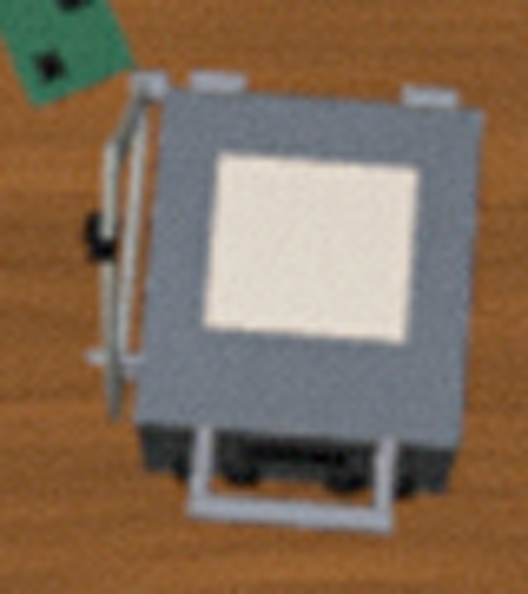

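View pics/s9c.png

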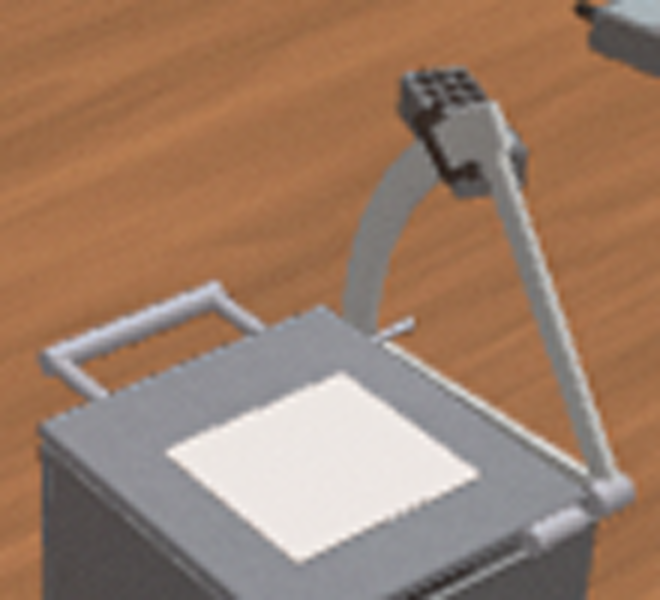

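Run:
```python
from h import *
s=cams.snapshot('top');c=cam(s)
def pt(u,v,z):return onz(c,((u+.5)/6.6-.5+285,(v+.5)/6.6-.5+105),z)
P=quad(c,[(163,92),(483,113),(460,447),(133,425)],.119,285,105,6.6)
a,b=pt(190,511,.114),pt(392,525,.114);print('bar',a,b,np.linalg.norm(a-b),np.arctan2(*(a-b)[1::-1])-np.pi/2,(a+b)/2)
yaw=np.mean([-.06]);
for z in (.18,.2,.22):print('clip',z,pt(98,237,z))
print('pin tip',pt(88,358,.114))
sc=cams.snapshot('scene');c2=cam(sc)
print('pin scene',onz(c2,((410+.5)/6-.5+290,(322+.5)/6-.5+155),.114))
```

```text
[0.6759 0.028  0.119 ] len 0.1941 0.1939 w 0.18 0.1789 yaw -0.0943 -0.0852
bar [0.53933107 0.09570124 0.114     ] [ 0.52986798 -0.0140928   0.114     ] 0.11020109588721354 -0.08597698510131546 [0.53459952 0.04080422 0.114     ]
clip 0.18 [0.67341986 0.1413506  0.18      ]
clip 0.2 [0.66629135 0.14007374 0.2       ]
clip 0.22 [0.65916284 0.13879688 0.22      ]
pin tip [0.62688005 0.151206   0.114     ]
pin scene [0.62665616 0.15397692 0.114     ]
```

Cover measures 194×179 mm and the bar 110 mm, which match the stated sizes. Yaw is about −0.088 and the handle is near (0.535, 0.041). Moving over it for a wrist view.

Run:
```python
from h import *
a=([.39,-.2995,.133],[np.pi,0,-.2152]);b=([.44,-.15,.22],[np.pi,0,.55]);d=([.525,.03,.24],[np.pi,0,1.483])
plan(*a,*b,7,0);plan(*b,*d,7,0)
```

```text
[0.2, -2.2, -1.2, 0.0, 0.0, -6.3, 0.0, 0.5, -2.2, -1.2, 0.0, 0.0, -6.3, 0.0, 0.7, -2.1, -1.3, 0.0, 0.0, -6.2, 0.0, 1.0, -2.1, -1.2, 0.0, 0.0, -6.3, 0.0, 1.2, -1.9, -1.3, 0.0, 0.0, -6.2, 0.0, 1.4, -1.8, -1.2, 0.0, 0.0, -6.3, 0.0, 1.5, -1.6, -1.3, 0.0, 0.0, -6.2, 0.0]
end [ 0.44   -0.1504  0.22  ] [3.1416 0.     0.5493]
[2.4, -1.6, -0.3, 0.0, 0.0, -7.6, 0.0, 2.6, -1.2, -0.3, 0.0, 0.0, -7.6, 0.0, 2.7, -0.9, -0.3, 0.0, 0.0, -7.7, 0.0, 2.8, -0.5, -0.3, 0.0, 0.0, -7.6, 0.0, 2.8, -0.1, -0.3, 0.0, 0.0, -7.7, 0.0, 2.8, 0.2, -0.2, 0.0, 0.0, -7.6, 0.0, 2.8, 0.6, -0.3, 0.0, 0.0, -7.7, 0.0]
end [0.5247 0.0302 0.24  ] [3.1416 0.     1.4838]
```

>>> arm_command(plan=[0.2,-2.2,-1.2,0,0,-6.3,0,0.5,-2.2,-1.2,0,0,-6.3,0,0.7,-2.1,-1.3,0,0,-6.2,0,1.0,-2.1,-1.2,0,0,-6.3,0,1.2,-1.9,-1.3,0,0,-6.2,0,1.4,-1.8,-1.2,0,0,-6.3,0,1.5,-1.6,-1.3,0,0,-6.2,0])

```text
time: 14.92
tool_pos: [0.441, -0.1498, 0.2203]
ee_rot: [-3.141, 0.0, 0.553]
wrist_force: [0.3, 0.6, 0.8]
width: 0.0937
```

>>> arm_command(plan=[2.4,-1.6,-0.3,0,0,-7.6,0,2.6,-1.2,-0.3,0,0,-7.6,0,2.7,-0.9,-0.3,0,0,-7.7,0,2.8,-0.5,-0.3,0,0,-7.6,0,2.8,-0.1,-0.3,0,0,-7.7,0,2.8,0.2,-0.2,0,0,-7.6,0,2.8,0.6,-0.3,0,0,-7.7,0])

```text
time: 15.8
tool_pos: [0.526, 0.0305, 0.2399]
ee_rot: [-3.141, 0.0, 1.488]
wrist_force: [-0.2, 0.5, 0.0]
width: 0.094
```

>>> arm_command(plan=[0,0,0,0,0,0,0,0,0,0,0,0,0,0,0,0,0,0,0,0,0])

```text
time: 16.18
tool_pos: [0.5253, 0.0287, 0.24]
ee_rot: [-3.141, 0.0, 1.481]
wrist_force: [-0.6, -1.3, -0.0]
width: 0.094
```

Run:
```python
from h import *
o=robot.get_obs();print(o['time'],o['tool_pos'],o['ee_rot'],abs(o['qvel']).max(),o['wrist_force'],o['width'])
np.savez('w10.npz',tp=o['tool_pos'],er=o['ee_rot'])
s=snap('wrist','w10.png');snap('scene','s10.png');snap('top','t10.png')
```

```text
16.175 [0.52529708 0.02868488 0.23998773] [-3.14136616e+00  4.35677178e-04  1.48101330e+00] 0.002576605347620271 [-0.57342029 -1.25050897 -0.02122639] 0.09401689709933064
```

View pics/w10.png

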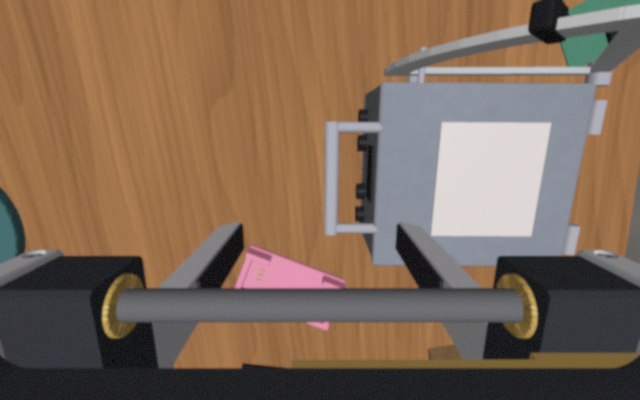

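View pics/s10.png

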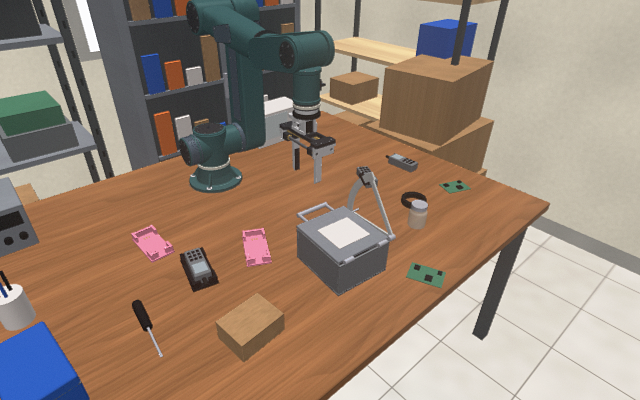

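Wrist view: handle bar at u≈331, v 123–234; clip at (549,20) on the arc; pin at (423,62).

Run:
```python
from h import *
d=np.load('w10.npz');o=dict(tool_pos=d['tp'],ee_rot=d['er'])
c=cam(cams.snapshot('wrist'),o)
a,b=onz(c,(332,123),.114),onz(c,(331,234.5),.114);print('bar',a,b,np.linalg.norm(a-b),np.arctan2(*(a-b)[1::-1])-np.pi/2,(a+b)/2)
im=cv2.imread('pics/w10.png');cv2.imwrite('pics/w10c.png',cv2.resize(im[0:100,380:620],None,fx=3.3,fy=3.3,interpolation=cv2.INTER_CUBIC))
m=(a+b)/2
plan([.5247,.0302,.24],[np.pi,0,1.4838],[m[0],m[1],.2],[np.pi,0,1.484],3,0)
```

```text
bar [0.54366851 0.09497634 0.114     ] [ 0.53385033 -0.01467799  0.114     ] 0.11009299701390408 -0.08929937988145942 [0.53875942 0.04014918 0.114     ]
[0.4, 0.4, 1.3, 0.0, 0.0, 0.0, 0.0, 0.4, 0.5, 1.3, 0.0, 0.0, 0.0, 0.0, 0.3, 0.4, 1.4, 0.0, 0.0, 0.0, 0.0]
end [0.5386 0.04   0.2   ] [3.1416 0.     1.4838]
```

View pics/w10c.png

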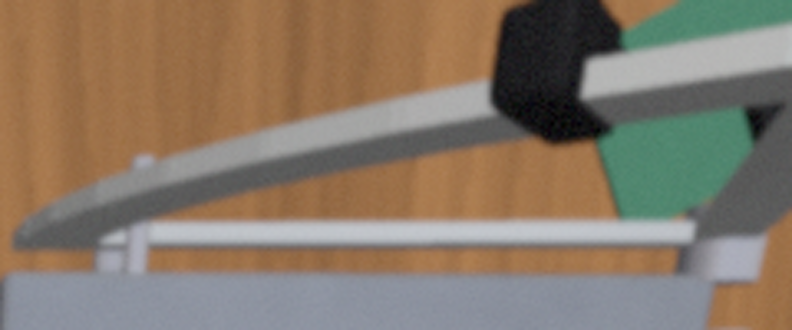

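>>> arm_command(plan=[0.4,0.4,2.5,0,0,0,0,0.4,0.4,2.5,0,0,0,0,0.3,0.3,2.0,0,0,0,0,0,0,1.5,0,0,0,0,0,0,0.5,0,0,0,0,0,0,0,0,0,0,0,0,0,0,0,0,0,0])

```text
time: 17.25
tool_pos: [0.5381, 0.0394, 0.1512]
ee_rot: [3.14, -0.0, 1.483]
wrist_force: [0.1, -0.6, 0.5]
width: 0.0942
```

Run:
```python
from h import *
o=robot.get_obs();print(o['time'],o['tool_pos'],o['ee_rot'],abs(o['qvel']).max(),o['wrist_force'],o['width'])
np.savez('w11.npz',tp=o['tool_pos'],er=o['ee_rot'])
s=snap('wrist','w11.png')
```

```text
17.25 [0.53807951 0.03940631 0.15119691] [ 3.13955692e+00 -3.65190976e-05  1.48283023e+00] 0.0023367394864605255 [ 0.09839229 -0.57733871  0.52851165] 0.09415933732599265
```

View pics/w11.png

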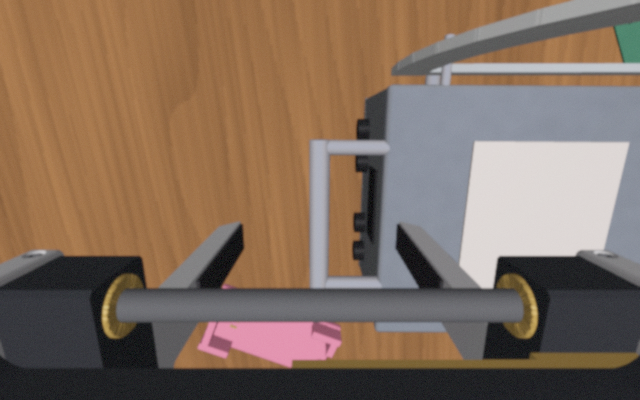

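Bar is centred between the fingers (u=319.5). The housing front is only 45 mm behind the bar, so the jaws must be part-closed before descending.

>>> arm_command(plan=[0,0,0,0,0,0,0.58,0,0,0,0,0,0,0.58,0,0,0,0,0,0,0.58,0,0,0,0,0,0,0.58])

```text
time: 17.8
tool_pos: [0.5375, 0.0395, 0.1501]
ee_rot: [-3.142, 0.0, 1.483]
wrist_force: [0.1, -0.0, 1.2]
width: 0.0574
```

>>> arm_command(plan=[0,0,0,0,0,0,0.58,0,0,0,0,0,0,0.58])

```text
time: 18.05
tool_pos: [0.5375, 0.0395, 0.1501]
ee_rot: [3.142, 0.0, 1.483]
wrist_force: [0.3, -0.2, -0.2]
width: 0.0398
```

>>> arm_command(plan=[0,0,1.2,0,0,0,0.58,0,0,1.4,0,0,0,0.58,0,0,1.2,0,0,0,0.58,0,0,0.7,0,0,0,0.58,0,0,0.3,0,0,0,0.58,0,0,0,0,0,0,0.58])

```text
time: 18.8
tool_pos: [0.5376, 0.0395, 0.1021]
ee_rot: [3.141, 0.0, 1.483]
wrist_force: [0.4, -0.2, 0.5]
width: 0.0395
```

Run:
```python
from h import *
o=robot.get_obs();print(o['time'],o['tool_pos'],o['ee_rot'],abs(o['qvel']).max(),o['wrist_force'],o['width'])
s=snap('wrist','w12.png')
```

```text
18.8 [0.53761495 0.03950091 0.10207386] [3.14143425e+00 7.53615922e-05 1.48299455e+00] 0.011446779448089715 [ 0.42780951 -0.18783234  0.50750435] 0.03954186228091883
```

View pics/w12.png

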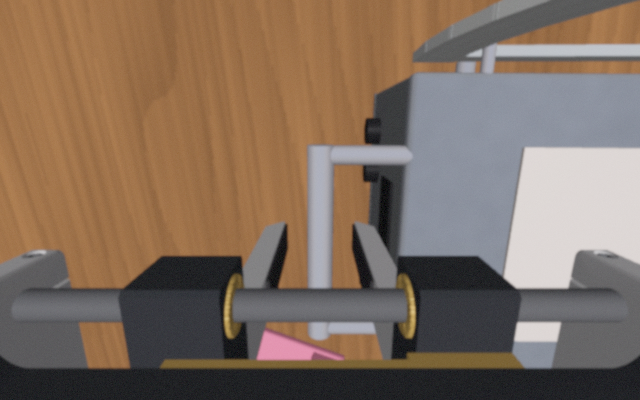

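Bar is centred between the fingers. Closing.

>>> arm_command(plan=[0,0,0,0,0,0,1,0,0,0,0,0,0,1,0,0,0,0,0,0,1,0,0,0,0,0,0,1,0,0,0,0,0,0,1])

```text
time: 19.48
tool_pos: [0.5378, 0.0395, 0.1023]
ee_rot: [3.141, 0.0, 1.483]
wrist_force: [0.4, 0.4, -0.1]
width: 0.013
```

Held (13 mm on a 14 mm bar). Next, the clip's angle, by intersecting its rays with the pin's plane in several views.

```bash
cat >> h.py <<'E'
yawL=-.088; Hg=np.array([.7765,.0186,.114])
RL=R.from_euler('z',yawL).as_matrix()
def onplane(c,uv,yl,H=None):
    H=Hg if H is None else H
    o,d=ray(c,uv);n=RL[:,1];p=o+d*((H@n+yl-o@n)/(d@n));q=RL.T@(p-H)
    return q,np.hypot(q[0],q[2]),np.arctan2(q[2],-q[0])
E
python3 - <<'E'
from h import *
d=np.load('w10.npz');o=dict(tool_pos=d['tp'],ee_rot=d['er'])
cw=cam(cams.snapshot('wrist'),o);ct=cam(cams.snapshot('top'));cs=cam(cams.snapshot('scene'))
for yl in (101,112):
    print(yl,'wrist',onplane(cw,(549,22),yl/1000),'top',onplane(ct,(98.5/6.6-.5+285,237.5/6.6-.5+105),yl/1000),'scene',onplane(cs,(437/6-.5+290,140/6-.5+155),yl/1000))
print('pin',onplane(ct,(88/6.6+284.5,358/6.6+104.5),.118),onplane(cs,(410/6+289.5,322/6+154.5),.118))
for n in('s10','t10'):
    im=cv2.imread(f'pics/{n}.png');r=im[155:215,340:390] if n=='s10' else im[110:175,280:330]
    cv2.imwrite(f'pics/{n}c.png',cv2.resize(r,None,fx=10,fy=9,interpolation=cv2.INTER_CUBIC))
E
```

```text
101 wrist (array([-0.14442904,  0.101     ,  0.13809337]), np.float64(0.19982373678132545), np.float64(0.7629765529302995)) top (array([-0.15844156,  0.101     ,  0.19469952]), np.float64(0.25102117868607426), np.float64(0.8877123631500655)) scene (array([-0.13287851,  0.101     ,  0.12898966]), np.float64(0.18518916968961302), np.float64(0.770548845207797))
112 wrist (array([-0.11840933,  0.112     ,  0.09943231]), np.float64(0.15462067239868105), np.float64(0.6985036906799261)) top (array([-0.11794687,  0.112     ,  0.07881348]), np.float64(0.14185566155776647), np.float64(0.589071475800997)) scene (array([-0.14394363,  0.112     ,  0.1200999 ]), np.float64(0.18746667379454254), np.float64(0.695340154161003))
pin (array([-0.1643184 ,  0.118     ,  0.01312629]), np.float64(0.16484184793585901), np.float64(0.07971400219240919)) (array([-0.15781214,  0.118     ,  0.00363615]), np.float64(0.15785402874928858), np.float64(0.023036896333929382))
```

View pics/s10c.png

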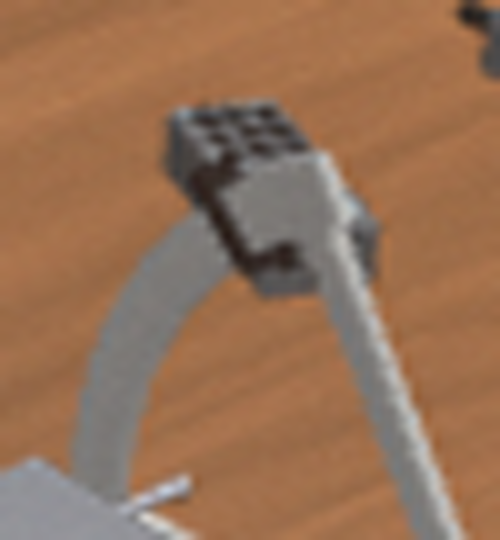

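View pics/t10c.png

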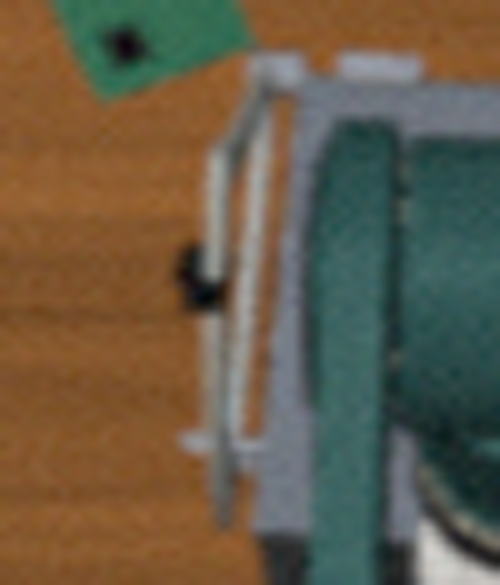

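Rough clip angle is about 0.70 rad (wrist 0.70, scene 0.70–0.77). I'll raise to about 0.6 first, then compare the pin with the clip in the wrist view.

```bash
cat >> h.py <<'E'
def swing(a,b,n):
    t=np.linspace(a,b,n+1);P=np.c_[-.24*np.cos(t),-.24*np.sin(t)]*100;acc=P[0].copy();out=[]
    for q in P[1:]:
        d=(q-acc).round(2);acc=acc+d;out+=[0,float(d[0]),float(d[1]),0,0,0,1]
    print(out)
E
python3 - <<'E'
from h import *
swing(0,.3,8);swing(.3,.6,8)
E
```

```text
[0, 0.02, -0.9, 0, 0, 0, 1, 0, 0.05, -0.9, 0, 0, 0, 1, 0, 0.08, -0.89, 0, 0, 0, 1, 0, 0.12, -0.9, 0, 0, 0, 1, 0, 0.15, -0.88, 0, 0, 0, 1, 0, 0.18, -0.88, 0, 0, 0, 1, 0, 0.22, -0.88, 0, 0, 0, 1, 0, 0.25, -0.86, 0, 0, 0, 1]
[0, 0.28, -0.85, 0, 0, 0, 1, 0, 0.32, -0.85, 0, 0, 0, 1, 0, 0.34, -0.83, 0, 0, 0, 1, 0, 0.38, -0.82, 0, 0, 0, 1, 0, 0.4, -0.8, 0, 0, 0, 1, 0, 0.44, -0.79, 0, 0, 0, 1, 0, 0.47, -0.77, 0, 0, 0, 1, 0, 0.49, -0.75, 0, 0, 0, 1]
```

>>> arm_command(plan=[0,0.02,-0.9,0,0,0,1,0,0.05,-0.9,0,0,0,1,0,0.08,-0.89,0,0,0,1,0,0.12,-0.9,0,0,0,1,0,0.15,-0.88,0,0,0,1,0,0.18,-0.88,0,0,0,1,0,0.22,-0.88,0,0,0,1,0,0.25,-0.86,0,0,0,1])

```text
time: 20.62
tool_pos: [0.5477, 0.0385, 0.1731]
ee_rot: [-3.14, 0.0, 1.483]
wrist_force: [2.1, 0.0, -7.8]
width: 0.013
```

>>> arm_command(plan=[0,0.28,-0.85,0,0,0,1,0,0.32,-0.85,0,0,0,1,0,0.34,-0.83,0,0,0,1,0,0.38,-0.82,0,0,0,1,0,0.4,-0.8,0,0,0,1,0,0.44,-0.79,0,0,0,1])

```text
time: 21.38
tool_pos: [0.568, 0.0367, 0.2229]
ee_rot: [-3.137, 0.001, 1.483]
wrist_force: [-6.8, -0.6, -3.9]
width: 0.0129
```

>>> arm_command(plan=[0,0,0,0,0,0,1,0,0,0,0,0,0,1])

```text
time: 21.62
tool_pos: [0.568, 0.0366, 0.223]
ee_rot: [-3.138, 0.001, 1.483]
wrist_force: [-6.9, -2.0, -2.7]
width: 0.0133
```

Run:
```python
from h import *
o=robot.get_obs();print(o['time'],o['tool_pos'],o['ee_rot'],abs(o['qvel']).max(),o['wrist_force'],o['width'])
np.savez('w13.npz',tp=o['tool_pos'],er=o['ee_rot'])
s=snap('wrist','w13.png');t=snap('scene','s13.png');u=snap('top','t13.png')
crop(t,330,150,400,215,9,'s13c.png')
```

```text
21.625 [0.56804183 0.03663249 0.22296722] [-3.13751300e+00  6.67946833e-04  1.48302394e+00] 0.0050965361071187085 [-6.90787979 -1.97222784 -2.74556545] 0.013310062005450398
```

View pics/w13.png

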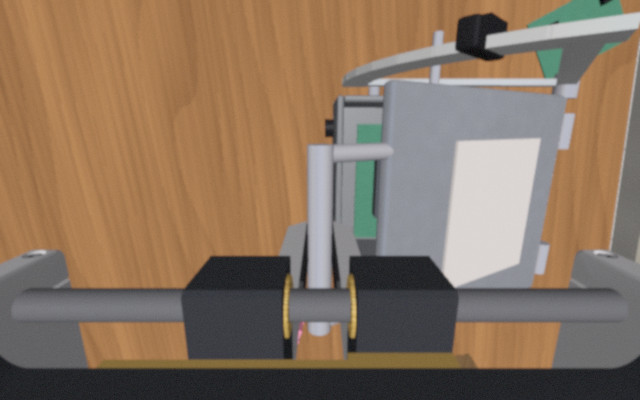

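View pics/s13c.png

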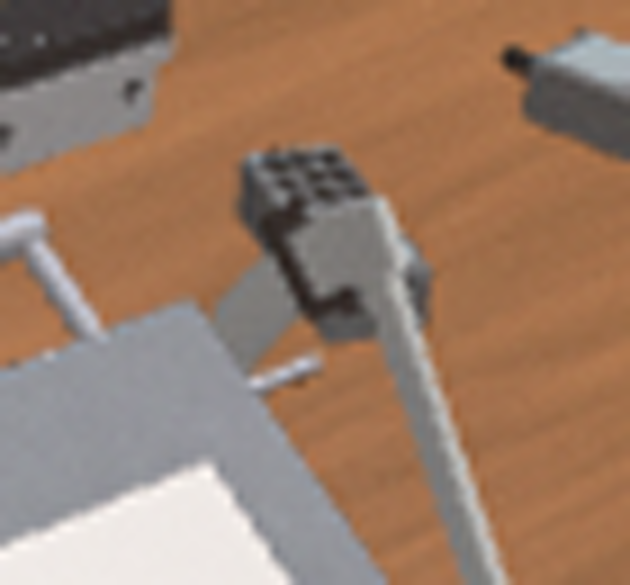

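View pics/t13.png

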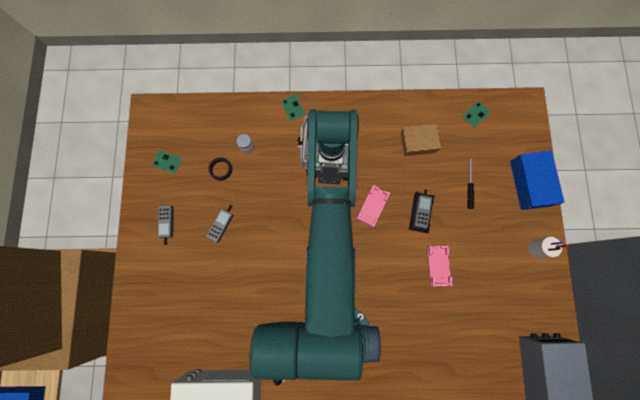

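Pin in the wrist view is at (436,32–80), and the clip at (457–507, 12–60). Projecting the pin's path for several angles into both views.

Run:
```python
from h import *
d=np.load('w13.npz');o=dict(tool_pos=d['tp'],ee_rot=d['er'])
cw=cam(cams.snapshot('wrist'),o);cs=cam(cams.snapshot('scene'))
W=cv2.imread('pics/w13.png');S=cv2.imread('pics/s13.png')
gp=o['tool_pos']+np.array([0,0,.011]);q=RL.T@(gp-Hg);print('handle local',q,np.hypot(q[0],q[2]),np.arctan2(q[2],-q[0]))
f=6
w=cv2.resize(W[0:95,400:530],None,fx=f,fy=f,interpolation=cv2.INTER_CUBIC);s=cv2.resize(S[150:215,330:400],None,fx=9,fy=9,interpolation=cv2.INTER_CUBIC)
for th in (.528,.6,.65,.7,.75):
  for y,col in((.112,(0,0,255)),(.098,(255,0,0))):
    p=Hg+RL@np.array([-.16*np.cos(th),y,.16*np.sin(th)])
    a=proj(cw,p);b=proj(cs,p);print(th,y,a.round(1),b.round(1))
    cv2.circle(w,tuple(int(v) for v in ((a[0]-400+.5)*f,(a[1]+.5)*f)),3,col,-1)
    cv2.circle(s,tuple(int(v) for v in ((b[0]-330+.5)*9,(b[1]-150+.5)*9)),3,col,-1)
cv2.imwrite('pics/w13d.png',w);cv2.imwrite('pics/s13d.png',s)
```

```text
handle local [-0.20923636 -0.00035794  0.11996722] 0.24118869569245183 0.520598978909467
0.528 0.112 [439.2  45.3] [362.6 190.3]
0.528 0.098 [437.1  70.7] [359.1 191.7]
0.6 0.112 [456.8  41. ] [364.3 188.3]
0.6 0.098 [454.2  67.9] [360.7 189.8]
0.65 0.112 [470.7  37.9] [365.6 187.1]
0.65 0.098 [467.7  65.9] [362.  188.6]
0.7 0.112 [486.1  34.7] [366.9 186. ]
0.7 0.098 [482.7  63.8] [363.3 187.5]
0.75 0.112 [503.1  31.4] [368.4 185. ]
0.75 0.098 [499.2  61.6] [364.8 186.5]
```

View pics/w13d.png

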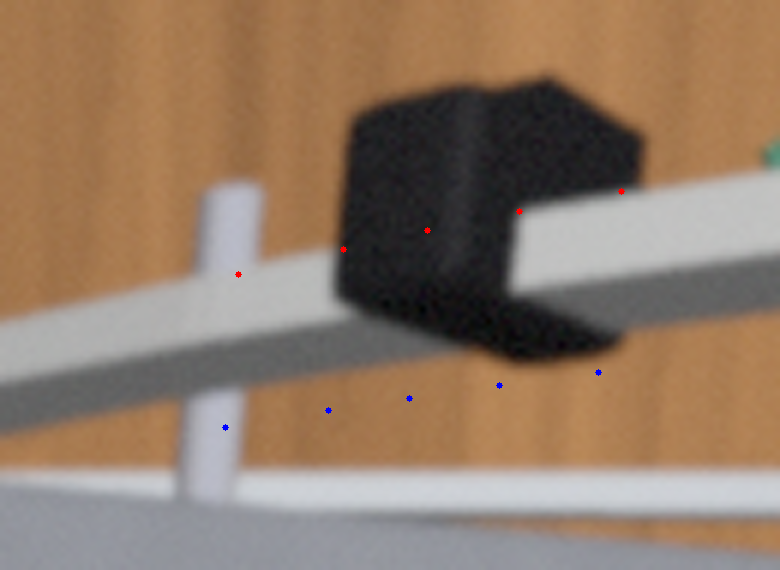

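View pics/s13d.png

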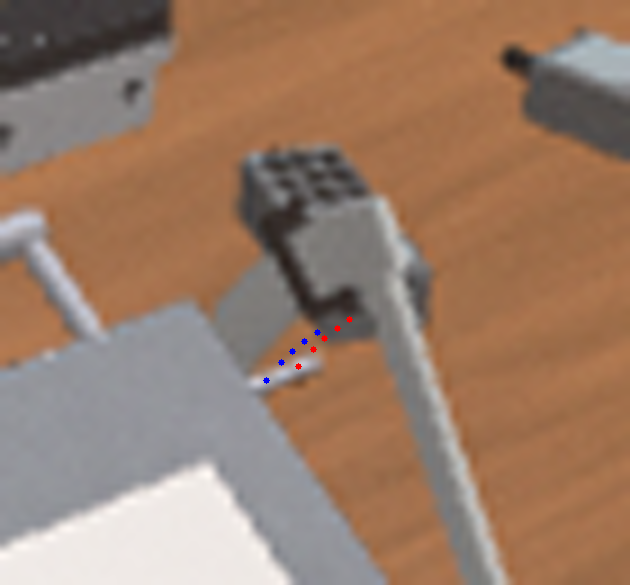

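Run:
```python
from h import *
d=np.load('w13.npz');o=dict(tool_pos=d['tp'],ee_rot=d['er'])
cw=cam(cams.snapshot('wrist'),o)
W=cv2.imread('pics/w13.png');f=6
w=cv2.resize(W[0:95,400:530],None,fx=f,fy=f,interpolation=cv2.INTER_CUBIC)
for th,col in ((.6,(0,255,255)),(.7,(0,255,0)),(.8,(255,255,0))):
  for y in (.098,.104,.114):
    L=[]
    for r in (.16,.169,.191,.2):
      p=Hg+RL@np.array([-r*np.cos(th),y,r*np.sin(th)]);a=proj(cw,p);L.append((int((a[0]-400+.5)*f),int((a[1]+.5)*f)))
    print(th,y,L)
    cv2.polylines(w,[np.array(L)],False,col,1)
    for l in L: cv2.circle(w,l,3,col,-1)
cv2.imwrite('pics/w13e.png',w)
```

```text
0.6 0.098 [(328, 410), (270, 401), (114, 375), (43, 364)]
0.6 0.104 [(334, 342), (276, 330), (119, 299), (48, 285)]
0.6 0.114 [(346, 225), (287, 210), (129, 169), (56, 150)]
0.7 0.098 [(499, 385), (452, 373), (324, 338), (264, 322)]
0.7 0.104 [(507, 311), (461, 296), (332, 253), (271, 234)]
0.7 0.114 [(522, 185), (475, 165), (346, 109), (285, 83)]
0.8 0.098 [(705, 359), (676, 342), (593, 296), (553, 274)]
0.8 0.104 [(717, 279), (688, 259), (605, 202), (565, 175)]
0.8 0.114 [(736, 142), (707, 116), (625, 41), (586, 5)]
```

View pics/w13e.png

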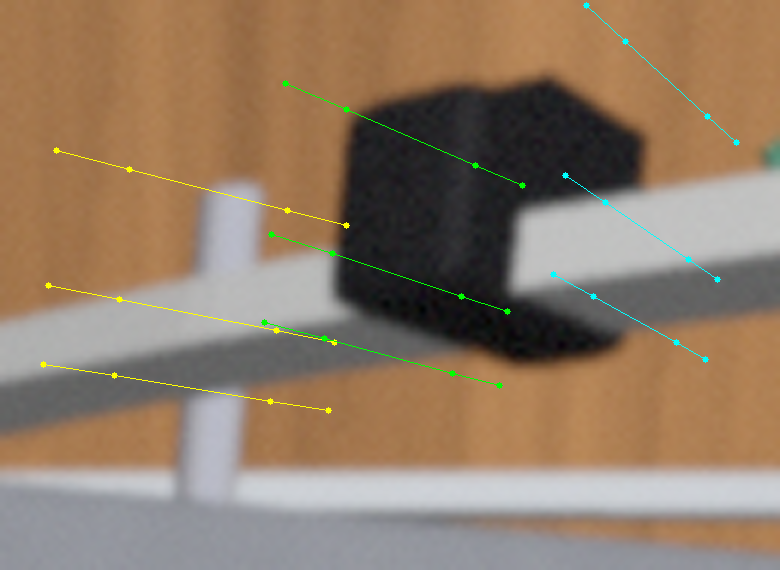

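Run:
```python
from h import *
cs=cam(cams.snapshot('scene'));S=cv2.imread('pics/s13.png');f=14
x0,y0=350,160
s=cv2.resize(S[160:200,350:392],None,fx=f,fy=f,interpolation=cv2.INTER_CUBIC)
for th,col in ((.65,(0,255,255)),(.7,(0,255,0)),(.75,(255,255,0)),(.8,(255,0,255))):
  for y in (.098,.112):
    L=[]
    for r in (.16,.169,.191):
      p=Hg+RL@np.array([-r*np.cos(th),y,r*np.sin(th)]);a=proj(cs,p);L.append((int((a[0]-x0+.5)*f),int((a[1]-y0+.5)*f)))
    cv2.polylines(s,[np.array(L)],False,col,1 if y<.1 else 2)
cv2.imwrite('pics/s13e.png',s)
```

```text
(no output)
```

View pics/s13e.png

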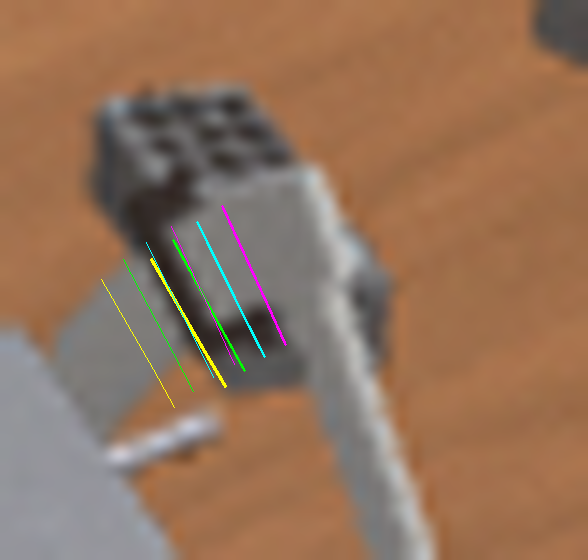

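Projected lines put the clip between about 0.715 and 0.775 at its edges in the wrist view, centre ≈0.745. The scene view gives ≈0.75. The listed range tops out at 0.75. Raising slowly to 0.71, then looking again.

Run:
```python
from h import *
swing(.527,.71,8)
```

```text
[0, 0.28, -0.47, 0, 0, 0, 1, 0, 0.29, -0.47, 0, 0, 0, 1, 0, 0.31, -0.45, 0, 0, 0, 1, 0, 0.31, -0.45, 0, 0, 0, 1, 0, 0.32, -0.45, 0, 0, 0, 1, 0, 0.34, -0.43, 0, 0, 0, 1, 0, 0.34, -0.43, 0, 0, 0, 1, 0, 0.35, -0.42, 0, 0, 0, 1]
```

>>> arm_command(plan=[0,0.26,-0.47,0,0,0,1,0,0.28,-0.47,0,0,0,1,0,0.3,-0.45,0,0,0,1,0,0.3,-0.45,0,0,0,1,0,0.32,-0.45,0,0,0,1,0,0.34,-0.43,0,0,0,1,0,0.34,-0.43,0,0,0,1,0,0.35,-0.42,0,0,0,1])

```text
time: 22.98
tool_pos: [0.5919, 0.0344, 0.2593]
ee_rot: [-3.135, 0.001, 1.483]
wrist_force: [-10.8, -0.8, -1.6]
width: 0.0132
```

>>> arm_command(plan=[0,0,0,0,0,0,1,0,0,0,0,0,0,1])

```text
time: 23.22
tool_pos: [0.5919, 0.0344, 0.2593]
ee_rot: [-3.136, 0.001, 1.483]
wrist_force: [-9.4, -0.9, -2.2]
width: 0.0132
```

```bash
cat > look.py <<'E'
from h import *
import sys
n=sys.argv[1]
o=robot.get_obs();print(o['time'],o['tool_pos'],o['ee_rot'],abs(o['qvel']).max(),o['wrist_force'],o['width'])
np.savez(f'w{n}.npz',tp=o['tool_pos'],er=o['ee_rot'])
s=snap('wrist',f'w{n}.png');t=snap('scene',f's{n}.png');cw=cam(s,o)
gp=o['tool_pos']+np.array([0,0,.011]);q=RL.T@(gp-Hg);print('handle local',q,np.hypot(q[0],q[2]),np.arctan2(q[2],-q[0]), 'from rise',np.arcsin((o['tool_pos'][2]-.1023)/.24))
crop(s,390,0,520,95,6,f'w{n}c.png');crop(t,340,150,400,210,9,f's{n}c.png')
E
python3 look.py 14
```

```text
23.225 [0.5919224  0.0343968  0.25934936] [-3.13607015e+00  9.67396826e-04  1.48289513e+00] 0.0019073852408623777 [-9.35976403 -0.91549623 -2.17146893] 0.013218563161722026
handle local [-0.1852517  -0.0004862   0.15634936] 0.24241145451391227 0.7009907156670199 from rise 0.7133522372472159
```

View pics/w14c.png

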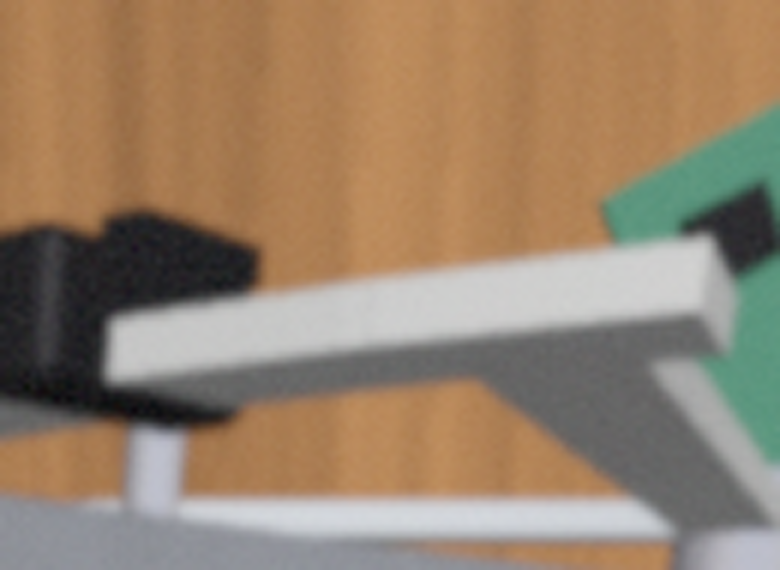

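View pics/s14c.png

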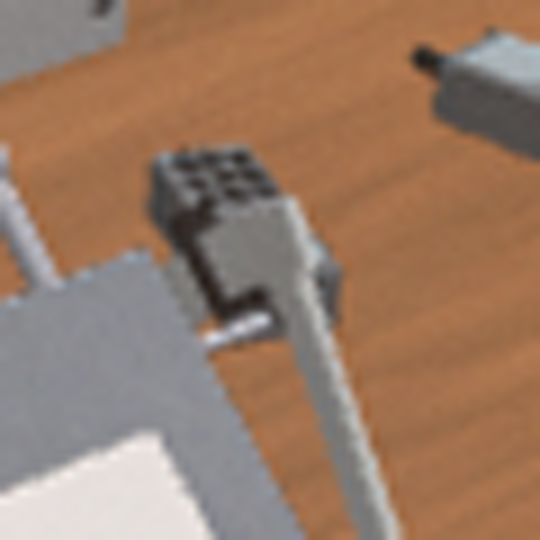

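Run:
```python
from h import *
d=np.load('w14.npz');o=dict(tool_pos=d['tp'],ee_rot=d['er'])
cw=cam(cams.snapshot('wrist'),o);cs=cam(cams.snapshot('scene'))
f=6;w=cv2.resize(cv2.imread('pics/w14.png')[0:95,360:490],None,fx=f,fy=f,interpolation=cv2.INTER_CUBIC)
s=cv2.resize(cv2.imread('pics/s14.png')[160:205,345:390],None,fx=12,fy=12,interpolation=cv2.INTER_CUBIC)
for th,col in ((.7,(0,255,0)),(.75,(255,255,0)),(.8,(255,0,255))):
  for y in (.096,.104,.117):
    P=[Hg+RL@np.array([-r*np.cos(th),y,r*np.sin(th)]) for r in (.16,.169,.191,.196)]
    L=[(proj(cw,p)-[360,0]+.5)*f for p in P];cv2.polylines(w,[np.array(L).astype(int)],False,col,1)
    for l in L: cv2.circle(w,tuple(l.astype(int)),3,col,-1)
  P=[Hg+RL@np.array([-.16*np.cos(th),y,.16*np.sin(th)]) for y in (.098,.112,.118)]
  L=[(proj(cs,p)-[345,160]+.5)*12 for p in P];cv2.polylines(s,[np.array(L).astype(int)],False,col,1)
cv2.imwrite('pics/w14e.png',w);cv2.imwrite('pics/s14e.png',s)
# pin angle from wrist: pin at crop (155,440) in w14c
for u in (152,155,158): print(onplane(cw,((u+.5)/6-.5+390,(440.5)/6-.5),.0975))
```

```text
(array([-0.1256674 ,  0.0975    ,  0.11077022]), np.float64(0.16751816990808402), np.float64(0.7224745243674537))
(array([-0.12535824,  0.0975    ,  0.11076861]), np.float64(0.1672853075017439), np.float64(0.723689334497426))
(array([-0.12504909,  0.0975    ,  0.110767  ]), np.float64(0.16705269330698386), np.float64(0.724907526177484))
```

View pics/w14e.png

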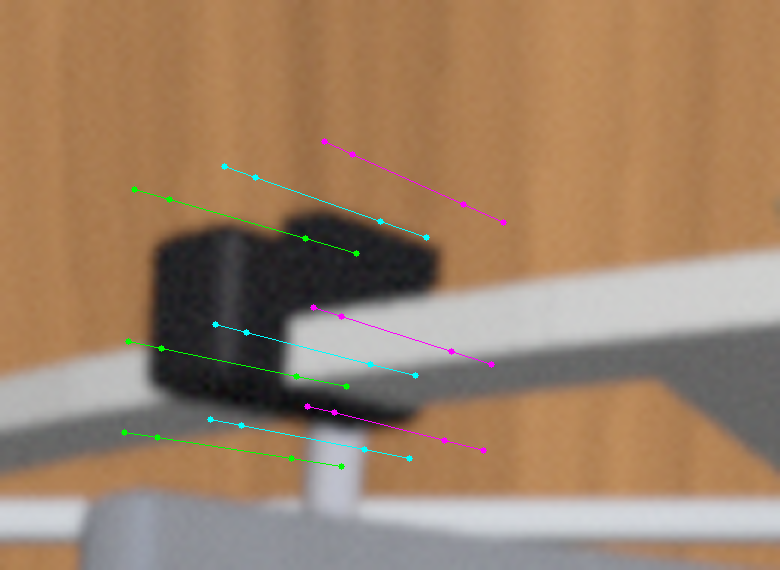

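View pics/s14e.png

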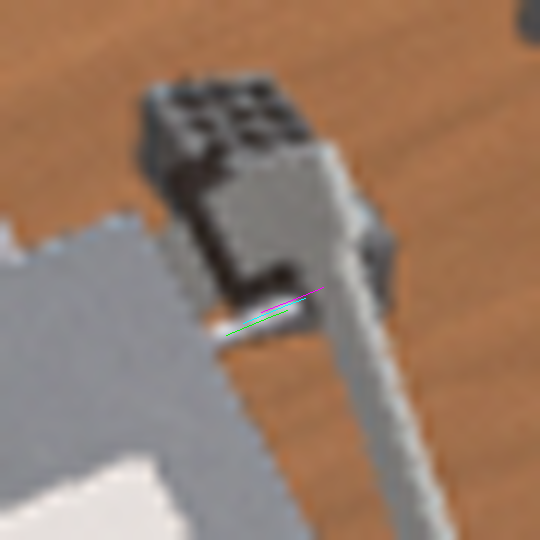

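The pin's measured angle is about 0.72 and the clip's centre about 0.745–0.75, so the gap is about 5 mm. A small final raise, easing the inward push slightly.

>>> arm_command(plan=[0,0.08,-0.12,0,0,0,1,0,0.08,-0.13,0,0,0,1,0,0.08,-0.12,0,0,0,1,0,0,0,0,0,0,1,0,0,0,0,0,0,1,0,0,0,0,0,0,1])

```text
time: 24.18
tool_pos: [0.5947, 0.0341, 0.2628]
ee_rot: [-3.137, 0.001, 1.483]
wrist_force: [-8.9, -1.8, -2.4]
width: 0.0133
```

```bash
python3 look.py 15
python3 - <<'E'
from h import *
a=cv2.imread('pics/s14.png').astype(int);b=cv2.imread('pics/s15.png')
s=cv2.resize(b[160:205,345:390],None,fx=12,fy=12,interpolation=cv2.INTER_CUBIC);cv2.imwrite('pics/s15e.png',s)
w=cv2.resize(cv2.imread('pics/w15.png')[0:95,360:490],None,fx=6,fy=6,interpolation=cv2.INTER_CUBIC);cv2.imwrite('pics/w15e.png',w)
E
```

```text
24.175 [0.5946873  0.03413873 0.26284383] [-3.13689173e+00  9.80635832e-04  1.48288786e+00] 0.0011560565191566941 [-8.93305682 -1.82795312 -2.44027448] 0.013310510304984735
handle local [-0.18247482 -0.00050027  0.15984383] 0.24258423255441203 0.7193833560790008 from rise 0.7327719245059896
```

View pics/w15e.png

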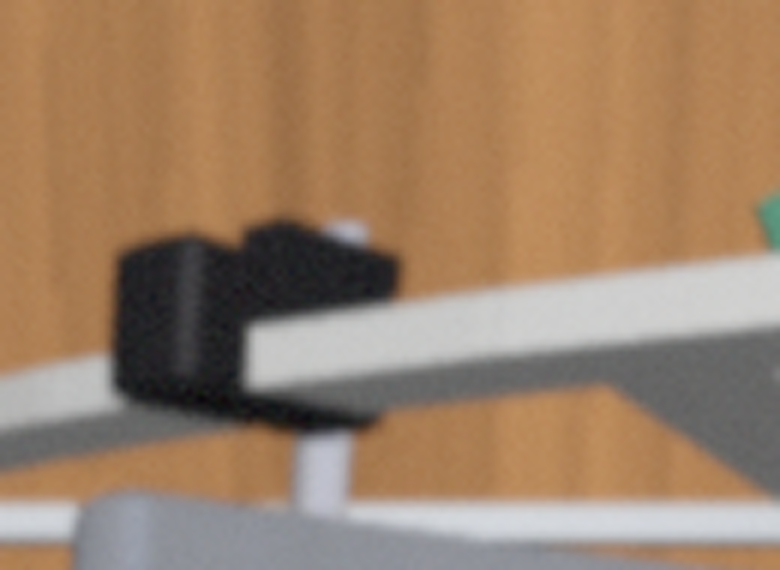

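View pics/s15e.png

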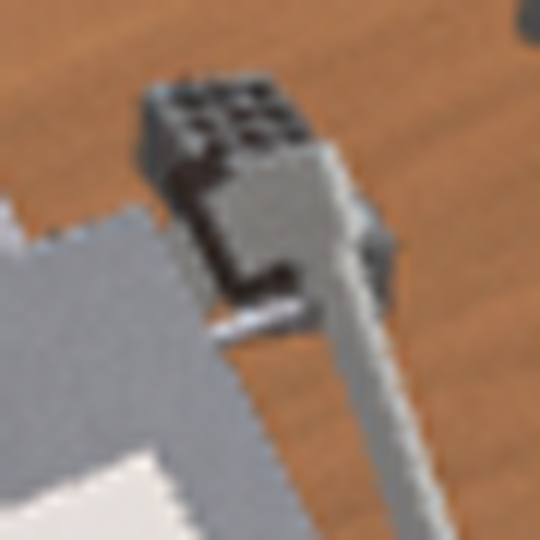

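View pics/s15.png

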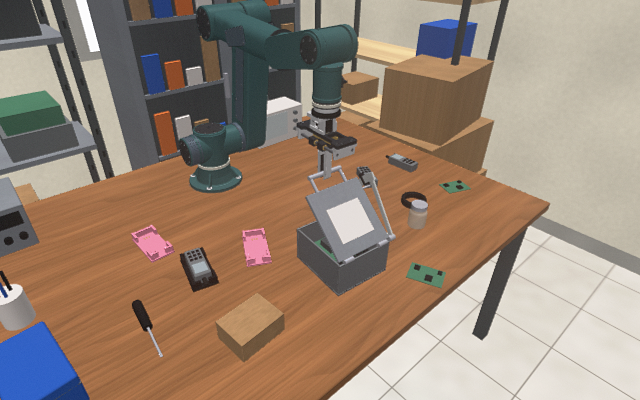

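Run:
```python
from h import *
d=np.load('w15.npz');o=dict(tool_pos=d['tp'],ee_rot=d['er'])
cw=cam(cams.snapshot('wrist'),o)
def r(u,v,y):
    q,a,b=onplane(cw,((u+.5)/6-.5+360,(v+.5)/6-.5),y);return np.round([y,a,b],4)
print('pin low',r(324,450,.0975),r(324,450,.095),r(324,480,.093))
for y in(.116,.118,.12): print('pin tip',r(347,222,y))
for y in(.110,.112,.114,.117): print('corner top',r(400,260,y),'outer',r(285,220,y),r(245,232,y))
for y in(.097,.095,.092): print('bracket inner end',r(380,425,y),'corner',r(250,415,y))
print('cap',r(117,260,.114),r(117,390,.098),r(245,325,.104),r(245,385,.098))
```

```text
pin low [0.0975 0.1622 0.7229] [0.095  0.178  0.7793] [0.093  0.1725 0.7622]
pin tip [0.116  0.1751 0.7745]
pin tip [0.118  0.1679 0.7495]
pin tip [0.12   0.1607 0.7222]
corner top [0.11   0.1822 0.8265] outer [0.11   0.2017 0.8204] [0.11   0.2006 0.7987]
corner top [0.112  0.1739 0.804 ] outer [0.112  0.1944 0.7998] [0.112  0.1934 0.7761]
corner top [0.114  0.1658 0.7792] outer [0.114  0.1872 0.7775] [0.114  0.1862 0.7516]
corner top [0.117  0.1538 0.7373] outer [0.117  0.1766 0.7407] [0.117  0.1758 0.7113]
bracket inner end [0.097  0.1761 0.8056] corner [0.097  0.19   0.7737]
bracket inner end [0.095  0.1884 0.8384] corner [0.095  0.2013 0.8082]
bracket inner end [0.092  0.2074 0.8802] corner [0.092  0.2185 0.8533]
cap [0.114  0.187  0.6734] [0.098  0.2048 0.7513] [0.104  0.1941 0.7813] [0.098  0.1987 0.7974]
```

The pin (≈0.72–0.733) is about 2–4 mm below the clip centre (0.74–0.75). One last nudge up of about 0.01 rad. The spring force is unchanged, so there's no sign of touching the clip.

>>> arm_command(plan=[0,0.08,-0.09,0,0,0,1,0,0.06,-0.09,0,0,0,1,0,0,0,0,0,0,1,0,0,0,0,0,0,1,0,0,0,0,0,0,1,0,0,0,0,0,0,1,0,0,0,0,0,0,1])

```text
time: 25.2
tool_pos: [0.5961, 0.034, 0.2645]
ee_rot: [-3.137, 0.001, 1.483]
wrist_force: [-8.6, -0.7, -3.0]
width: 0.0128
```

```bash
python3 look.py 16
python3 - <<'E'
from h import *
t=snap('top','t16.png');crop(t,395,175,450,245,8,'t16c.png')
a=cv2.imread('pics/t0.png') 
b=cv2.imread('pics/s16.png')
s=cv2.resize(b[160:205,345:390],None,fx=12,fy=12,interpolation=cv2.INTER_CUBIC);cv2.imwrite('pics/s16e.png',s)
# bystanders: compare first/last top pictures
A=cv2.imread('pics/top0.png',0).astype(np.float32);B=cv2.imread('pics/t16.png',0).astype(np.float32)
for n,(x0,y0,x1,y1) in dict(jar=(230,128,260,160),carton=(395,118,448,160),tape=(203,152,237,186),sd=(462,155,480,212)).items():
    print(n,cv2.phaseCorrelate(A[y0:y1,x0:x1],B[y0:y1,x0:x1]))
# clip shift check in scene
A=cv2.imread('pics/scene0.png',0).astype(np.float32);B=cv2.imread('pics/s16.png',0).astype(np.float32)
print('clip',np.abs(A[170:182,360:372]-B[170:182,360:372]).mean(), cv2.phaseCorrelate(A[166:184,356:374],B[166:184,356:374]))
E
```

```text
25.2 [0.59607847 0.03396642 0.26449918] [-3.13673703e+00  1.01670462e-03  1.48277223e+00] 0.0018435712537819078 [-8.59991453 -0.69969401 -3.00269059] 0.012832128609761496
handle local [-0.18107389 -0.00054965  0.16149918] 0.2426308697492294 0.7283199952588666 from rise 0.7420901226964918
jar ((-0.029634412056564585, -0.08130974770373456), 0.8768197884162267)
carton ((-0.0749292316230914, 0.47187597556584393), 1.0206867206243821)
tape ((0.06151019628463672, 0.008502016819733171), 0.8958532378813366)
sd ((0.04421127336427233, 0.001549611667449824), 0.9639638721942901)
clip 1.7916666 ((0.009441031887435614, -0.02222628134209259), 0.8414570619294672)[ WARN:0@1.029] global loadsave.cpp:275 findDecoder imread_('pics/t0.png'): can't open/read file: check file path/integrity
```

View pics/s16e.png

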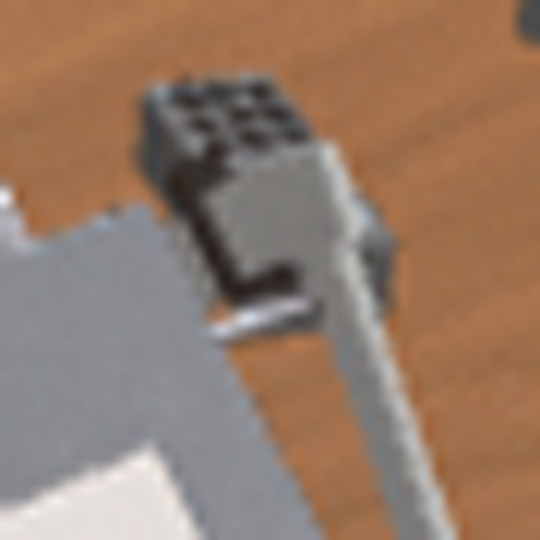

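View pics/t16c.png

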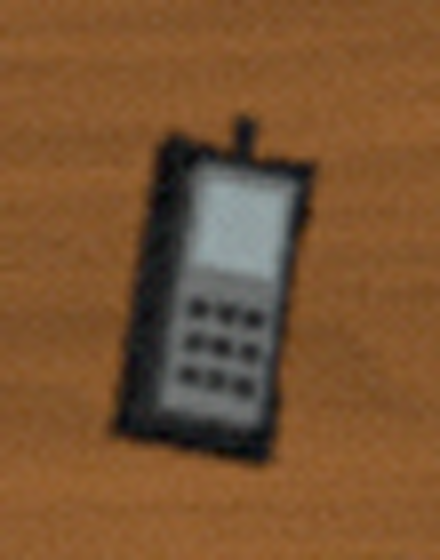

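View pics/w16.png

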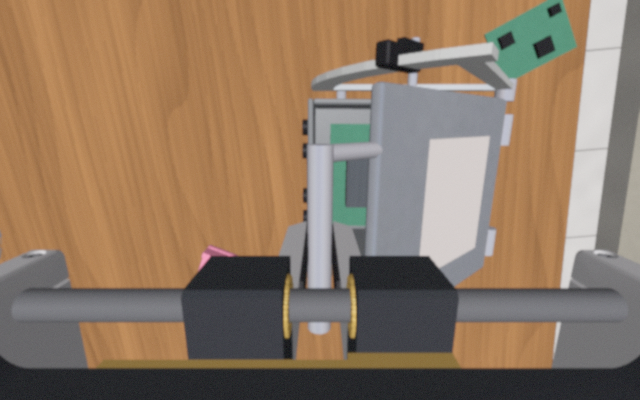

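Run:
```python
from h import *
c=cam(cams.snapshot('top'))
H=quad(c,[(193,163),(305,178),(266,428),(155,408)],.042,395,175,8)
K=quad(c,[(165,130),(315,163),(272,463),(115,432)],.02,395,175,8)
```

```text
[ 0.4385 -0.311   0.042 ] len 0.1178 0.1201 w 0.0526 0.0516 yaw -0.2175 -0.173
[ 0.4408 -0.3107  0.02  ] len 0.1479 0.1459 w 0.0725 0.0741 yaw -0.2156 -0.2249
```

Handset and cradle centres agree to about 2 mm in the independent top view. Handing in.

```bash
python3 -c "
from bench import close_job
print(close_job())"
```

```text
the job is handed in; nothing more can be done
None
```

I docked and released the handset in the black cradle, then raised the cover by its bar handle and handed in still holding it at the clip. The hand-in reports no verdict.

**Handset:** It sits keys up with the aerial through the slot. As it touched the floor, its weight came off the wrist (from −2.2 N to −0.1 N). The last top view puts handset and cradle centres about 2 mm apart, against the 6 mm limit.

**Cover:** The pin is at about 0.73–0.74 rad. I put the clip at about 0.745, so the gap is roughly 1–3 mm against the 10 mm limit. The grip was steady at the end: the jaws were closed to 13 mm on the 14 mm bar, with about 8–9 N on the wrist and the joints at rest.

**Clip and bystanders:** The clip, jar, tape and screwdriver showed no shift between the first and last pictures. The carton read 0.5 pixel, about 1 mm.

**Disagreements:**
- **Pin angle:** wrist-camera rays gave angles about 0.01 rad lower than the handle's rise did.
- **Clip angle:** its edges put it anywhere from 0.74 to 0.76.
- **Scale:** lengths in the wrist camera read 2–3% short (cradle width up to 8%). I placed the handset by comparing it with the cradle in the same picture.
- **Handle push:** a few newtons pointed outward from the hinge, so my hinge estimate is a few millimetres off.

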